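# Seat each heat sink on its chip

### The arm

A 6-joint arm with a two-finger parallel gripper is mounted at the origin on the work surface. World frame = base frame: x ahead of the robot, y to its left, z up, the work surface at z = 0. Lengths are in m, angles in rad, forces in N, time in s.
With the tool pointing down it reaches from about 0.275 to 0.725 m from the base axis. Payload 5.6 kg.
Tool frame: the origin (TCP) lies at the very end of the fingers, on their centre line; the grasp point (between the pads) lies 19 mm behind it; x points along the fingers, y is the direction in which the jaws open and shut, and the axes are right-handed (so a half turn about x gives the same grasp; the last joint's range is limited). The gripper opens to 85 mm and grips with 20 to 120 N. Pads are 22 mm wide; open, the fingers measure 114 mm over their backs; the gripper's body (76 mm by 85 mm) begins 54 mm behind the grasp point. The pads swing forward as they close: fully open they stand 13 mm farther back than shut.
Start: joints at [-0.994, 0.255, 0.108, 0, -1.424, -0.285], TCP at [0.158, -0.527, 0.196] pointing down, gripper open.
Joint ranges: [-2.95, 2.95], [-1.21, 1.97], [-1.09, 1.5], [-2.87, 1.71], [-2.94, -0.07], [-3.05, 3.05]. Speed limits (rad/s): [2.57, 2.57, 3.14, 3.14, 3.14, 3.14].

### API

Orientations are given as a unit quaternion [x, y, z, w].
In Python, from station import * gives the robot as it stands. The module is installed in compiled form; this text tells all that it offers.
- The arm moves only by the tool carry_out, never from a script. Its argument "rows" is a list of rows, each an object with "angular": the turn, a rotation vector about the tool's x, y, z in rad, a list of three; "slide": the shift along the tool's x, y, z in m, a list of three; "gripper": the closure in counts, from 0 (fully open) to 255 (shut). In form: [{"angular": [wx, wy, wz], "slide": [tx, ty, tz], "gripper": gripper}, ...]. A call has exactly 8 rows; each row is the pose to reach, as a shift and turn from the pose measured when the call began, along the tool's axes at that moment; what a row does not reach only later rows make up. A row lasts 1/12 s, in which the tool goes at most 41.7 mm and 7.16 degrees, less where a joint would pass 70% of its speed; a pose out of reach is approached as far as the arm can. A call with a gripper value outside its range is refused whole. The fingers move at their own pace and stop on an object; "grip_force" is the grip in N (left out, the last holds). Time passes only in rows, so rows that repeat a pose let the fingers close, or fill a call up. It gives the time, the measured TCP pose, the force and the opening at its end, in the units of the state.
- get_state(): the state, without advancing time (a new reading comes with each control period).
- capture(name): name is "side" or "top"; returns a dict with "frame" (420x560x3 uint8, red, green, blue), "mtx" (3x3 intrinsics, pixels), "origin" and "rotation" of the camera in the world. Camera axes: x right, y down, z forward; pixel columns grow to the right and rows downward; lengths in m; the calibration is good to about 2 mm. A picture is of the moment at which its call begins. There is no depth.
- job_done(): hands the job in, once; it reports no verdict.
The state is a dict: "time": time; "q": joint angles; "joint_velocities": joint speeds; "joint_torque": joint torques, N m; "eef_pos": TCP position; "ee_rot": TCP orientation; "wrist_force": force on the tool from outside, world axes, zero at the start; "moment": the same for the moment, N m; "gripper_width": opening from 0.0 (shut) to 1.0 (fully open).
Only numpy, scipy, OpenCV 4.12 (cv2) and the standard library are available. Lean on these libraries where they do the work, as an engineer would, in place of code of your own. Each camera call takes 0.05 s, during which the arm holds its last target.

### The job

Four finned aluminium heat sinks lie on the repair bench among four circuit boards. Set each one, fins up, on the chip whose outline has the same shape and size, centred and with its edges in line with the chip's, and let go; set them down rather than dropping them. Leave the screwdriver and the black fan where they lie.

Things in the scene. Friction and masses are not known exactly. Their poses are not given: they have to be found in the camera images.
- sink_large: large heat sink: loose bare aluminium block with upright fins on top, 56 (x) x 56 (y) x 28 mm high, about 160 g, lying fins up on the bench. Origin: centre of its underside; z up, fins run along x. The sides are flat enough to grip across x or y as far as the gripper opens.
- sink_medium: medium heat sink: loose bare aluminium block with upright fins on top, 52 (x) x 36 (y) x 20 mm high, about 80 g, lying fins up on the bench. Origin: centre of its underside; z up, fins run along x. The sides are flat enough to grip across x or y as far as the gripper opens (grip the 36 mm width).
- sink_small: small heat sink: loose bare aluminium block with upright fins on top, 30 (x) x 30 (y) x 15 mm high, about 30 g, lying fins up on the bench. Origin: centre of its underside; z up, fins run along x. The sides are flat enough to grip across x or y as far as the gripper opens.
- sink_long: long heat sink: loose bare aluminium block with upright fins on top, 80 (x) x 26 (y) x 15 mm high, about 60 g, lying fins up on the bench. Origin: centre of its underside; z up, fins run along x. The sides are flat enough to grip across x or y as far as the gripper opens (grip the 26 mm width).
- board_large: fixed green circuit board on a grey base, 100 (x) x 80 (y) mm, top 8 mm above the bench; in its middle one smooth flat metal-capped chip, 56 (x) x 56 (y) mm, 4 mm proud of the board, its top 12 mm above the bench: the footprint of the large heat sink. Origin: centre of the underside, on the bench, below the chip's centre; z up. Other parts on it under 3 mm high.
- board_medium: fixed green circuit board on a grey base, 100 (x) x 80 (y) mm, top 8 mm above the bench; in its middle one smooth flat metal-capped chip, 52 (x) x 36 (y) mm, 4 mm proud of the board, its top 12 mm above the bench: the footprint of the medium heat sink. Origin: centre of the underside, on the bench, below the chip's centre; z up. Other parts on it under 3 mm high.
- board_small: fixed green circuit board on a grey base, 100 (x) x 80 (y) mm, top 8 mm above the bench; in its middle one smooth flat metal-capped chip, 30 (x) x 30 (y) mm, 4 mm proud of the board, its top 12 mm above the bench: the footprint of the small heat sink. Origin: centre of the underside, on the bench, below the chip's centre; z up. Other parts on it under 3 mm high.
- board_long: fixed green circuit board on a grey base, 100 (x) x 80 (y) mm, top 8 mm above the bench; in its middle one smooth flat metal-capped chip, 80 (x) x 26 (y) mm, 4 mm proud of the board, its top 12 mm above the bench: the footprint of the long heat sink. Origin: centre of the underside, on the bench, below the chip's centre; z up. Other parts on it under 3 mm high.
- screwdriver: bystander: loose screwdriver with yellow handle, 200 mm long, lying beyond the boards; 26 mm high. Leave alone. Origin: middle of its length, at the underside; its x axis runs along it towards the tip.
- fan: bystander: loose black square cooling fan, 50 x 50 x 15 mm, lying flat beyond the boards; not a heat sink. Leave alone. Origin: centre of its underside.
Things that resemble listed ones, but are neither listed nor needed, are in the scene too. What is shaped like the sink_medium but blue or red is not meant.

How it is judged:
At the end, for the whole second after the job is handed in: Each heat sink rests on the chip of its own footprint, released and still: centre within 8 mm of the chip's, underside on the chip's top (+-2.5 mm), tilt under 0.08 rad, edges within 0.17 rad of the chip's (long side along long side; square ones may be a quarter turn round) (horizontal distance between sink_large and board_large below 0.008 m and z of sink_large in the frame of board_large between 0.0095 and 0.0145 m and angle between each of sink_large, sink_medium, sink_small, sink_long's own z axis and vertical below 0.08 rad and (angle between the x axis of sink_large and the x axis of board_large, either way round below 0.17 rad or angle between the x axis of sink_large and the y axis of board_large, either way round below 0.17 rad) and linear speed of each of sink_large, sink_medium, sink_small, sink_long below 0.02 m/s and angular speed of each of sink_large, sink_medium, sink_small, sink_long below 0.2 rad/s and horizontal distance between sink_medium and board_medium below 0.008 m and z of sink_medium in the frame of board_medium between 0.0095 and 0.0145 m and angle between the x axis of sink_medium and the x axis of board_medium, either way round below 0.17 rad and horizontal distance between sink_small and board_small below 0.008 m and z of sink_small in the frame of board_small between 0.0095 and 0.0145 m and (angle between the x axis of sink_small and the x axis of board_small, either way round below 0.17 rad or angle between the x axis of sink_small and the y axis of board_small, either way round below 0.17 rad) and horizontal distance between sink_long and board_long below 0.008 m and z of sink_long in the frame of board_long between 0.0095 and 0.0145 m and angle between the x axis of sink_long and the x axis of board_long, either way round below 0.17 rad); the robot touches nothing.
It fails at once if a heat sink is dropped (falls freely more than about 18 mm) ((contact force between sink_large and anything else below 0.02 N and linear speed of sink_large above 0.6 m/s) or (contact force between sink_medium and anything else below 0.02 N and linear speed of sink_medium above 0.6 m/s) or (contact force between sink_small and anything else below 0.02 N and linear speed of sink_small above 0.6 m/s) or (contact force between sink_long and anything else below 0.02 N and linear speed of sink_long above 0.6 m/s)).
It fails at once if the screwdriver or the fan is shifted by more than 20 mm (distance of any of screwdriver, fan from where it was at the start of the episode above 0.02 m).
It also fails if it takes over 106 s, if anything falls off the work surface, if the arm or the gripper's body presses on something with over 40 N, if the wrist force passes 120 N, or if a joint passes its speed limit or range.

## Working session

There is one attempt and no reset: what is moved stays moved. The work goes in short steps, Python scripts to look and compute and a tool call to move; the robot and the scene stay as the last step left them, time stands still between calls to the robot, and variables do not carry over. Pictures are saved under pics/ and viewed, and the job is handed in when it is done.

Besides the shell and the picture viewer there is one more tool, called after "Emit:" by a JSON object that holds its "fn" and its "kwargs". carry_out: Moves the arm, as the interface text tells. Its arguments: {"type":"object","properties":{"rows":{"type":"array"},"grip_force":{"type":"number"}},"required":["rows"]}

```bash
mkdir -p pics; python3 - <<'E'
from station import *
import cv2,pickle
s=get_state(); print(s)
d={}
for n in("side","top"):
    c=capture(n); d[n]=c; cv2.imwrite(f"pics/{n}0.png",c["frame"][:,:,::-1]); print(n,c["mtx"],c["origin"],c["rotation"])
pickle.dump(d,open("cap0.pkl","wb"))
E
```

```text
{'time': 0.0, 'q': array([-9.94375513e-01,  2.55755019e-01,  1.06975451e-01, -4.68647645e-04,
       -1.42389623e+00, -2.84595851e-01]), 'joint_velocities': array([-0.00106932, -0.00078818, -0.00047172,  0.00168407,  0.00013954,
       -0.00078178]), 'joint_torque': array([-1.57348044e-03, -3.86627412e+01,  2.37938744e+01,  5.36527097e+00,
       -6.17108104e-03, -1.55393343e-05]), 'eef_pos': array([ 0.15811676, -0.5261835 ,  0.19548105]), 'ee_rot': array([-0.10211353,  0.69972442,  0.10345804,  0.69946765]), 'wrist_force': array([ 0.08599842, -0.25239543, -0.01891764]), 'moment': array([-0.05541622,  0.06120818, -0.01056363]), 'gripper_width': 0.9988414516884018}
side [[424.77852831   0.         280.53667275]
 [  0.         424.77852831 205.85154281]
 [  0.           0.           1.        ]] [ 0.50873519 -0.60508505  0.80456183] [ 0.93855521 -0.07276158  0.02866956 -0.33615165]
top [[486.14109193   0.         279.87279213]
 [  0.         486.14109193 205.78116325]
 [  0.           0.           1.        ]] [0.38277267 0.00242139 1.01077507] [-0.68302377  0.72277584 -0.07461301  0.07420594]
```

View pics/top0.png

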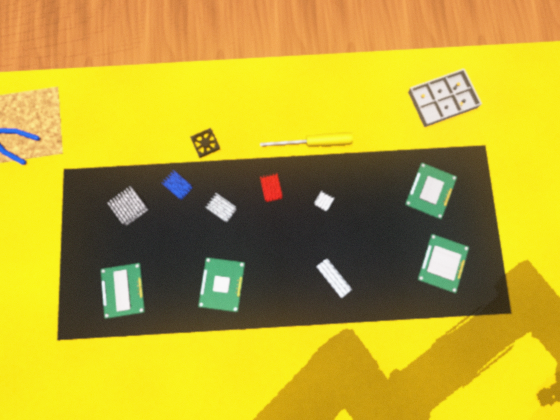

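View pics/side0.png

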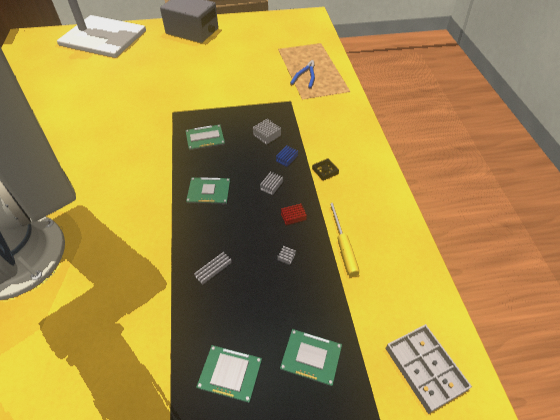

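The top view shows the sinks as bare, grey-white blocks. Large is at (127,205), medium at (221,207), small at (324,201) and long at (334,278). Things that could be mistaken for sinks are the blue block (177,184), the red block (271,187), the fan (205,143) and the bare white chips. The chips are long (123,290), small (221,284), medium (431,190) and large (443,263). I'll measure these and check the choice in a close crop.

```bash
cat > h.py <<'E'
import numpy as np,cv2,pickle
from scipy.spatial.transform import Rotation as R
def ray(c,uv,z):
    uv=np.atleast_2d(np.asarray(uv,float)); d=np.c_[(uv-c["mtx"][:2,2])/np.diag(c["mtx"])[:2],np.ones(len(uv))]
    d=R.from_quat(c["rotation"]).apply(d); o=np.asarray(c["origin"])
    return (o+d*((z-o[2])/d[:,2])[:,None])[:,:2]
def blob(c,seed,z,r=30,thr=110):
    im=c["frame"].astype(np.uint8); hsv=cv2.cvtColor(im,cv2.COLOR_RGB2HSV)
    m=((hsv[...,2]>thr)&(hsv[...,1]<70)).astype(np.uint8)
    roi=np.zeros_like(m); cv2.circle(roi,seed,r,1,-1); m&=roi
    m=cv2.morphologyEx(m,cv2.MORPH_CLOSE,np.ones((3,3)))
    n,l,st,ce=cv2.connectedComponentsWithStats(m)
    if n<2: return None
    # component nearest seed with area>40
    k=min((i for i in range(1,n) if st[i,4]>40),key=lambda i:np.hypot(*(ce[i]-seed)))
    mm=(l==k).astype(np.uint8); cnt=max(cv2.findContours(mm,cv2.RETR_EXTERNAL,cv2.CHAIN_APPROX_NONE)[0],key=cv2.contourArea)
    p=ray(c,cnt[:,0,:],z); rc=cv2.minAreaRect((p*1000).astype(np.float32))
    ys,xs=np.nonzero(mm); cen=ray(c,np.c_[xs,ys],z).mean(0)*1000
    (cx,cy),(w,h),a=rc
    if w<h: w,h,a=h,w,a+90
    a=(a+90)%180-90
    return dict(rect=(round(cx,1),round(cy,1)),cen=cen.round(1),wh=(round(w,1),round(h,1)),ang=round(a,1),box=cv2.boxPoints(cv2.minAreaRect(cnt[:,0,:].astype(np.float32))),cnt=cnt)
E
cat > m.py <<'E'
from h import *
d=pickle.load(open("cap0.pkl","rb"))
T={"sinkL":((127,205),(267,131),.028),"sinkM":((221,207),(271,183),.020),"sinkS":((324,201),(287,255),.015),"sinkLong":((334,278),(213,268),.015),
"chipLong":((123,290),(205,135),.012),"chipS":((221,284),(208,189),.012),"chipM":((431,190),(311,355),.012),"chipL":((443,263),(230,372),.012)}
ims={n:d[n]["frame"].copy() for n in d}
for k,(t,s,z) in T.items():
    for n,sd in(("top",t),("side",s)):
        b=blob(d[n],sd,z)
        if b is None: print(k,n,None);continue
        print(k,n,b["rect"],b["cen"],b["wh"],b["ang"])
        cv2.drawContours(ims[n],[b["cnt"]],-1,(255,0,255),1)
a=cv2.resize(ims["top"][160:325,90:480],None,fx=2,fy=2,interpolation=cv2.INTER_CUBIC)
cv2.imwrite("pics/t1.png",a[:,:,::-1])
a=cv2.resize(d["top"]["frame"][160:320,95:355],None,fx=3,fy=3,interpolation=cv2.INTER_CUBIC)
cv2.imwrite("pics/t2.png",a[:,:,::-1])
E
python3 m.py
```

```text
sinkL top (610.8, 311.9) [611.1 311.5] (65.8, 59.7) 35.2
sinkL side (616.9, 311.1) [616.8 310.6] (60.1, 58.7) -55.1
sinkM top (598.9, 118.9) [598.8 118.9] (57.0, 39.3) 51.5
sinkM side (598.7, 111.3) [600.  111.5] (63.1, 38.1) 54.2
sinkS top (601.5, -96.1) [601.5 -96.1] (34.1, 33.3) -33.3
sinkS side (605.4, -100.9) [ 605.6 -100.7] (33.1, 31.3) 56.9
sinkLong top (440.9, -104.9) [ 440.8 -104.7] (82.5, 30.2) 35.0
sinkLong side (441.4, -108.4) [ 440.8 -109.2] (80.8, 28.9) 34.8
chipLong top (440.5, 326.7) [440.  326.7] (82.7, 29.4) 5.7
chipLong side (442.7, 334.5) [443.  329.1] (81.5, 57.7) 3.6
chipS top (441.3, 124.3) [441.3 124.2] (33.0, 32.9) 78.7
chipS side (443.5, 119.7) [443.7 120.3] (33.9, 32.2) 79.6
chipM top (613.1, -325.6) [ 612.9 -325.6] (55.7, 39.6) -26.6
chipM side (614.3, -328.7) [ 614.4 -328.9] (52.8, 38.3) -26.8
chipL top (460.8, -327.5) [ 460.5 -327.9] (72.4, 59.0) 66.8
chipL side (462.3, -330.1) [ 462.  -331.5] (68.6, 57.2) 66.8
```

```bash
python3 -c "
import cv2
print(cv2.imread('pics/t1.png').shape)"
```

```text
(330, 780, 3)
```

View pics/t1.png

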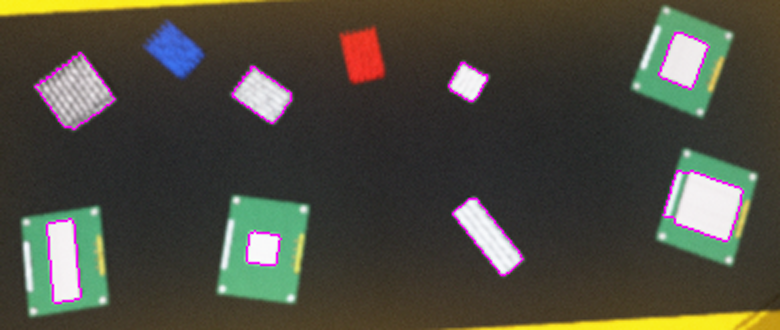

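View pics/t2.png

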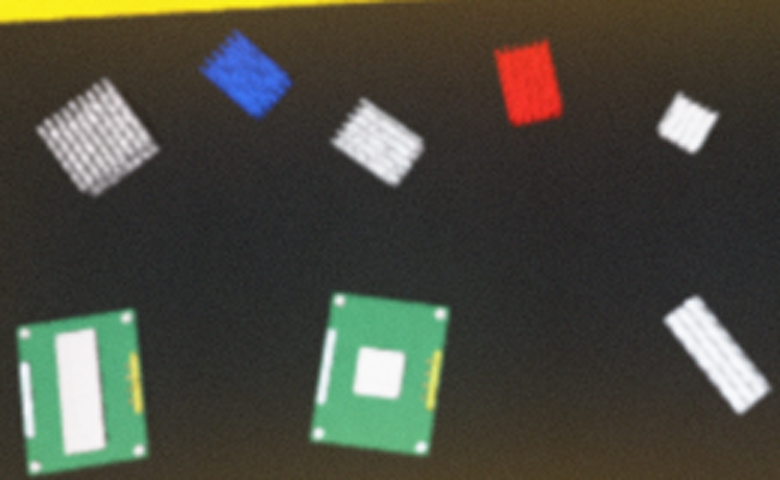

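The close crop shows bare aluminium fins on all four chosen blocks; the blue and red blocks are the decoys. The large chip's contour took in the white connector, so I'll redo that one. I'll also use the board outlines as a cross-check and set up the move calculator.

```bash
cat > m2.py <<'E'
from h import *
d=pickle.load(open("cap0.pkl","rb"))
for n,sd in(("top",(443,263)),("side",(230,372))):
    c=d[n]; hsv=cv2.cvtColor(c["frame"],cv2.COLOR_RGB2HSV)
    m=((hsv[...,2]>150)&(hsv[...,1]<50)).astype(np.uint8); roi=np.zeros_like(m); cv2.circle(roi,sd,34,1,-1); m&=roi
    m=cv2.morphologyEx(m,cv2.MORPH_OPEN,np.ones((9,9)))
    k=max(cv2.findContours(m,0,1)[0],key=cv2.contourArea)
    r=cv2.minAreaRect((ray(c,k[:,0],.012)*1000).astype(np.float32)); print("chipL",n,r)
# boards green outlines
for n,L in(("top",dict(long=(123,290),small=(221,284),med=(431,190),large=(443,263))),("side",dict(long=(205,135),small=(208,189),med=(311,355),large=(230,372)))):
    c=d[n]; hsv=cv2.cvtColor(c["frame"],cv2.COLOR_RGB2HSV); g=((hsv[...,0]>55)&(hsv[...,0]<95)&(hsv[...,1]>70)&(hsv[...,2]>50)).astype(np.uint8)
    for k,sd in L.items():
        roi=np.zeros_like(g); cv2.circle(roi,sd,42,1,-1); mm=g&roi
        nn,l,st,ce=cv2.connectedComponentsWithStats(mm); 
        pts=max(cv2.findContours(mm,0,1)[0],key=cv2.contourArea)[:,0]
        r=cv2.minAreaRect((ray(c,pts,.008)*1000).astype(np.float32)); print("board",k,n,np.round(r[0],1),np.round(r[1],1),round(r[2],1))
E
python3 m2.py
cat > go.py <<'E'
import sys
from station import *
from h import *
def plan(x,y,z,yaw):
    s=get_state(); p=np.array(s["eef_pos"]); r=R.from_quat(s["ee_rot"])
    M=r.as_matrix(); cy=np.degrees(np.arctan2(M[1,1],M[0,1]))
    best=None
    for k in(-360,-180,0,180,360):
        yy=yaw+k
        if best is None or abs(yy-cy)<abs(best-cy): best=yy
    a=np.radians(best); Y=np.array([np.cos(a),np.sin(a),0]); X=np.array([0,0,-1.]); Z=np.cross(X,Y)
    rt=R.from_matrix(np.c_[X,Y,Z]); rel=(r.inv()*rt).as_rotvec(); sl=M.T@(np.array([x,y,z])/1000-p)
    print("t",round(s["time"],2),"tcp",(p*1000).round(1),"yaw",round(cy,1),"q6",round(float(s["q"][5]),2),"w",round(float(s["gripper_width"]),3),"F",np.round(s["wrist_force"],1))
    print(" angular",rel.round(4),"deg",np.degrees(np.linalg.norm(rel)).round(0),"slide",sl.round(4))
if __name__=="__main__": plan(*map(float,sys.argv[1:5]))
E
python3 go.py 441.5 -106.5 100 125
```

```text
chipL top ((458.4727478027344, -332.4168701171875), (58.7216796875, 58.329036712646484), 66.84820556640625)
chipL side ((459.88250732421875, -334.363525390625), (57.0196533203125, 55.79880905151367), 67.59123229980469)
board long top [441.  326.4] [103.4  83.8] 6.0
board small top [441.7 124.6] [ 84.3 103.5] 78.9
board med top [ 612.2 -325.3] [ 83.1 102.5] 63.5
board large top [ 459.1 -332.3] [ 83.1 103.5] 66.9
board long side [443.5 324. ] [97.9 80.4] 5.3
board small side [443.9 121.3] [80.7 99.4] 80.2
board med side [ 614.4 -328.3] [ 81.5 100.2] 63.4
board large side [ 460.2 -334.4] [ 81.  100.3] 66.5
t 0.1 tcp [ 158.1 -526.3  195.6] yaw 106.7 q6 -0.28 w 0.999 F [ 0.5 -0.2  0.3]
 angular [-3.191e-01  2.000e-04 -1.600e-03] deg 18.0 slide [0.0961 0.3204 0.3921]
```

Board and chip positions agree within a view, and the two views differ by a steady (+2,-3) mm, so I'll use the mean. Starting with the long sink: move over it and check.

Emit:
{"fn": "carry_out", "kwargs": {"rows": [{"angular":[-0.32,0,0],"slide":[0.096,0.32,0.392],"gripper":0},{"angular":[-0.32,0,0],"slide":[0.096,0.32,0.392],"gripper":0},{"angular":[-0.32,0,0],"slide":[0.096,0.32,0.392],"gripper":0},{"angular":[-0.32,0,0],"slide":[0.096,0.32,0.392],"gripper":0},{"angular":[-0.32,0,0],"slide":[0.096,0.32,0.392],"gripper":0},{"angular":[-0.32,0,0],"slide":[0.096,0.32,0.392],"gripper":0},{"angular":[-0.32,0,0],"slide":[0.096,0.32,0.392],"gripper":0},{"angular":[-0.32,0,0],"slide":[0.096,0.32,0.392],"gripper":0}], "grip_force": 60}}

```text
time: 0.77
eef_pos: [0.3417, -0.2533, 0.1337]
ee_rot: [-0.212, 0.674, 0.214, 0.674]
wrist_force: [1.1, -1.2, 0.0]
gripper_width: 0.997
```

```bash
python3 go.py 441.2 -106.6 60 125
```

```text
t 0.77 tcp [ 341.7 -253.3  133.7] yaw 125.0 q6 -0.69 w 0.997 F [ 1.1 -1.2  0. ]
 angular [ 0.0007  0.0006 -0.0018] deg 0.0 slide [0.0739 0.0629 0.1656]
```

Emit:
{"fn": "carry_out", "kwargs": {"rows": [{"angular":[0,0,-0.002],"slide":[0.074,0.063,0.166],"gripper":0},{"angular":[0,0,-0.002],"slide":[0.074,0.063,0.166],"gripper":0},{"angular":[0,0,-0.002],"slide":[0.074,0.063,0.166],"gripper":0},{"angular":[0,0,-0.002],"slide":[0.074,0.063,0.166],"gripper":0},{"angular":[0,0,-0.002],"slide":[0.074,0.063,0.166],"gripper":0},{"angular":[0,0,-0.002],"slide":[0.074,0.063,0.166],"gripper":0},{"angular":[0,0,-0.002],"slide":[0.074,0.063,0.166],"gripper":0},{"angular":[0,0,-0.002],"slide":[0.074,0.063,0.166],"gripper":0}]}}

```text
time: 1.43
eef_pos: [0.4411, -0.1064, 0.0598]
ee_rot: [-0.213, 0.674, 0.213, 0.674]
wrist_force: [-0.3, 0.4, 0.4]
gripper_width: 1.002
```

```bash
python3 go.py 441.2 -106.6 3 125; python3 - <<'E'
from station import *
import cv2,numpy as np
a=capture("side")["frame"][200:340,140:300];b=capture("top")["frame"][220:340,270:400]
cv2.imwrite("pics/s1.png",cv2.resize(a,None,fx=4,fy=4)[:,:,::-1]);cv2.imwrite("pics/s1t.png",cv2.resize(b,None,fx=4,fy=4)[:,:,::-1])
E
```

```text
t 1.43 tcp [ 441.1 -106.4   59.8] yaw 125.1 q6 -1.07 w 1.002 F [-0.3  0.4  0.4]
 angular [ 0.0012 -0.     -0.    ] deg 0.0 slide [ 0.0568 -0.0002 -0.    ]
```

View pics/s1.png

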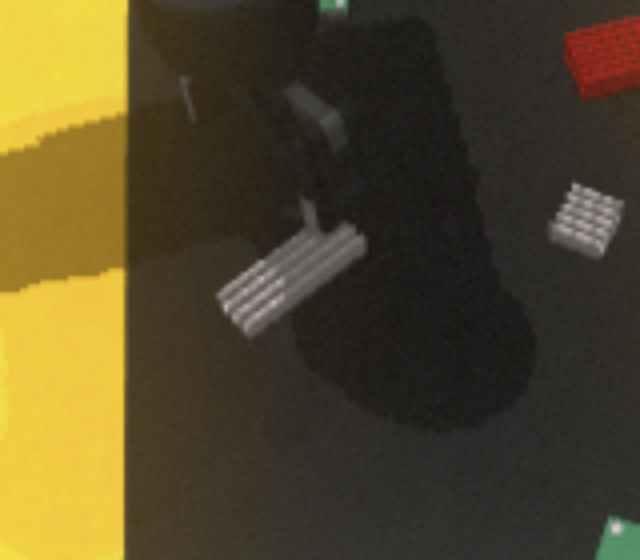

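View pics/s1t.png

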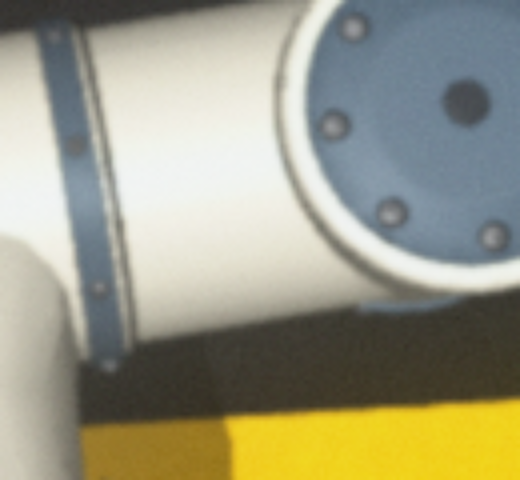

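The side view shows the fingers straddling the long sink (crop pixels ~(290,280)). The top view is blocked by the arm. Going down and gripping.

Emit:
{"fn": "carry_out", "kwargs": {"rows": [{"angular":[0,0,0],"slide":[0.02,0,0],"gripper":0},{"angular":[0,0,0],"slide":[0.04,0,0],"gripper":0},{"angular":[0,0,0],"slide":[0.052,0,0],"gripper":0},{"angular":[0,0,0],"slide":[0.057,0,0],"gripper":0},{"angular":[0,0,0],"slide":[0.057,0,0],"gripper":0},{"angular":[0,0,0],"slide":[0.057,0,0],"gripper":255},{"angular":[0,0,0],"slide":[0.057,0,0],"gripper":255},{"angular":[0,0,0],"slide":[0.057,0,0],"gripper":255}]}}

```text
time: 2.2
eef_pos: [0.4421, -0.1071, 0.0043]
ee_rot: [-0.213, 0.673, 0.212, 0.676]
wrist_force: [1.0, -0.0, 0.3]
gripper_width: 0.6
```

Emit:
{"fn": "carry_out", "kwargs": {"rows": [{"angular":[0,0,0],"slide":[0,0,0],"gripper":255},{"angular":[0,0,0],"slide":[0,0,0],"gripper":255},{"angular":[0,0,0],"slide":[0,0,0],"gripper":255},{"angular":[0,0,0],"slide":[0,0,0],"gripper":255},{"angular":[0,0,0],"slide":[0,0,0],"gripper":255},{"angular":[0,0,0],"slide":[0,0,0],"gripper":255},{"angular":[0,0,0],"slide":[0,0,0],"gripper":255},{"angular":[0,0,0],"slide":[0,0,0],"gripper":255}]}}

```text
time: 2.87
eef_pos: [0.4421, -0.1071, 0.0043]
ee_rot: [-0.213, 0.673, 0.212, 0.676]
wrist_force: [0.7, -0.3, -0.2]
gripper_width: -0.001
```

```bash
python3 go.py 441.2 -106.6 103 125
```

```text
t 2.87 tcp [ 442.1 -107.1    4.3] yaw 125.0 q6 -1.07 w -0.001 F [ 0.7 -0.3 -0.2]
 angular [-0.0005  0.0027  0.0017] deg 0.0 slide [-0.0987  0.0007 -0.0002]
```

The gripper shut to zero, so it missed the sink. Looking before doing anything else.

```bash
python3 - <<'E'
from station import *
import cv2,numpy as np
a=capture("side")["frame"][180:320,140:300]
cv2.imwrite("pics/s2.png",cv2.resize(a,None,fx=4,fy=4)[:,:,::-1])
E
```

```text
(no output)
```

View pics/s2.png

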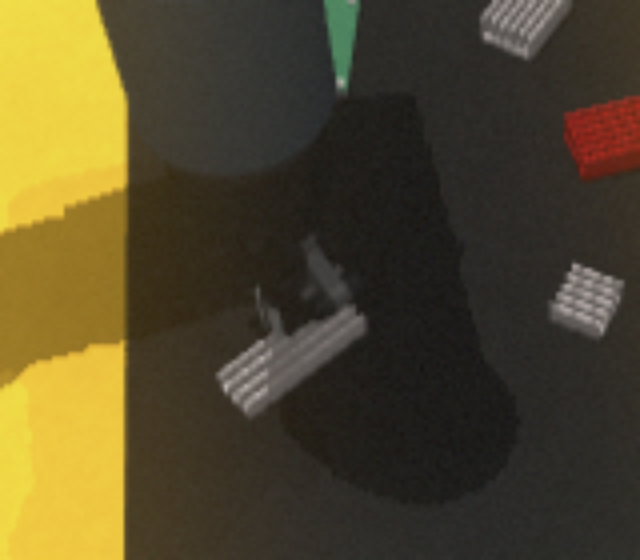

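```bash
cat >> h.py <<'E'
def proj(c,P):
    P=np.atleast_2d(P); q=R.from_quat(c["rotation"]).inv().apply(P-np.asarray(c["origin"])); q=q/q[:,2:]; return (q@c["mtx"].T)[:,:2]
E
cat > look.py <<'E'
import sys
from station import *
from h import *
n,u0,v0,u1,v1,f,out=sys.argv[1],*map(int,sys.argv[2:7]),sys.argv[7]
g=float(sys.argv[8]) if len(sys.argv)>8 else 1
c=capture(n); s=get_state(); pickle.dump(c,open(f"last_{n}.pkl","wb"))
im=c["frame"][v0:v1,u0:u1].astype(float); im=(255*(im/255)**g).astype(np.uint8)
im=cv2.resize(im,None,fx=f,fy=f,interpolation=cv2.INTER_CUBIC).copy()
M=R.from_quat(s["ee_rot"]).as_matrix(); p=np.array(s["eef_pos"])
uv=proj(c,np.array([p,p+M[:,1]*.03,p-M[:,1]*.03])); print("tcp px",uv.round(1),p)
if len(sys.argv)>9:
  for q in uv: cv2.circle(im,tuple(int(t) for t in (q-[u0,v0])*f),3,(255,0,255),1)
cv2.imwrite("pics/"+out,im[:,:,::-1])
E
python3 look.py side 150 190 290 300 5 s3.png 0.45 1
```

```text
tcp px [[212.7 268.4]
 [204.3 259.9]
 [221.4 277.1]] [ 0.44206287 -0.10710939  0.00426879]
```

View pics/s3.png

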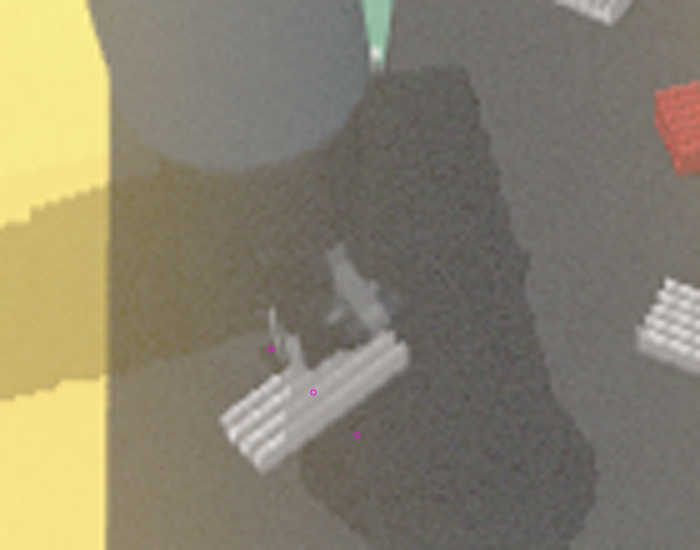

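The projected TCP (magenta, ~(213,268) full-frame) sits on the sink, but the near finger isn't visible in front of it. I'll lift 12 mm, still shut, to see whether it is held.

Emit:
{"fn": "carry_out", "kwargs": {"rows": [{"angular":[0,0,0],"slide":[-0.004,0,0],"gripper":255},{"angular":[0,0,0],"slide":[-0.008,0,0],"gripper":255},{"angular":[0,0,0],"slide":[-0.012,0,0],"gripper":255},{"angular":[0,0,0],"slide":[-0.012,0,0],"gripper":255},{"angular":[0,0,0],"slide":[-0.012,0,0],"gripper":255},{"angular":[0,0,0],"slide":[-0.012,0,0],"gripper":255},{"angular":[0,0,0],"slide":[-0.012,0,0],"gripper":255},{"angular":[0,0,0],"slide":[-0.012,0,0],"gripper":255}]}}

```text
time: 3.63
eef_pos: [0.4419, -0.1071, 0.0161]
ee_rot: [-0.213, 0.673, 0.212, 0.675]
wrist_force: [-0.8, -0.1, 0.8]
gripper_width: 0.002
```

```bash
python3 look.py side 150 190 290 300 5 s4.png 0.3 1; python3 -c "
from station import *
print(get_state())"
```

```text
tcp px [[212.  265.6]
 [203.5 257. ]
 [220.8 274.4]] [ 0.44185503 -0.1071491   0.0160959 ]
{'time': 3.6833, 'q': array([ 1.08754519e-01,  2.10486106e-01, -4.45117295e-01,  2.39274485e-04,
       -9.12439248e-01, -1.06936392e+00]), 'joint_velocities': array([ 0.00220289,  0.00144538,  0.00090724, -0.00243033,  0.00084671,
        0.00028364]), 'joint_torque': array([-9.09234423e-04, -3.14056492e+01,  1.90905207e+01,  4.30187255e+00,
        8.46584269e-03, -2.19936982e-05]), 'eef_pos': array([ 0.44185503, -0.1071491 ,  0.0160959 ]), 'ee_rot': array([-0.21270708,  0.67349384,  0.21219583,  0.67537744]), 'wrist_force': array([ 0.66649659, -0.38209567,  0.47538357]), 'moment': array([-0.01657001, -0.00766464, -0.02310629]), 'gripper_width': -0.0027421298586474156}
```

View pics/s4.png

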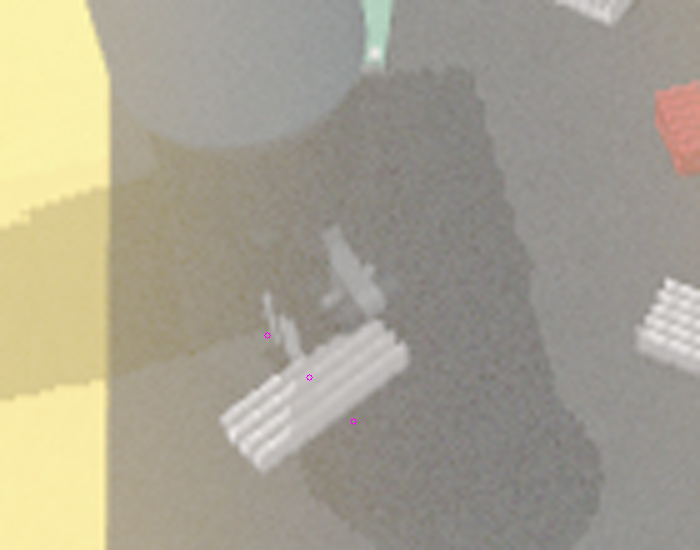

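The sink is not held and has not moved, and the fingers look to be behind it. I'll rise well clear, with the gripper open, to see where the fingers really are relative to the reported TCP.

Emit:
{"fn": "carry_out", "kwargs": {"rows": [{"angular":[0,0,0],"slide":[-0.03,0,0],"gripper":255},{"angular":[0,0,0],"slide":[-0.07,0,0],"gripper":255},{"angular":[0,0,0],"slide":[-0.1,0,0],"gripper":0},{"angular":[0,0,0],"slide":[-0.1,0,0],"gripper":0},{"angular":[0,0,0],"slide":[-0.1,0,0],"gripper":0},{"angular":[0,0,0],"slide":[-0.1,0,0],"gripper":0},{"angular":[0,0,0],"slide":[-0.1,0,0],"gripper":0},{"angular":[0,0,0],"slide":[-0.1,0,0],"gripper":0}]}}

```text
time: 4.35
eef_pos: [0.4407, -0.1071, 0.1149]
ee_rot: [-0.212, 0.674, 0.212, 0.675]
wrist_force: [-0.2, 0.0, -0.6]
gripper_width: 0.845
```

```bash
python3 look.py side 120 150 300 290 4 s5.png 0.4 1; python3 look.py top 0 0 560 420 1 s5t.png 0.6 1
```

```text
tcp px [[205.5 239.2]
 [196.3 230.3]
 [215.  248.4]] [ 0.44085542 -0.10717529  0.11506655]
tcp px [[340.6 273.8]
 [327.9 284.1]
 [353.2 263.6]] [ 0.4410422  -0.10716424  0.11525393]
```

View pics/s5.png

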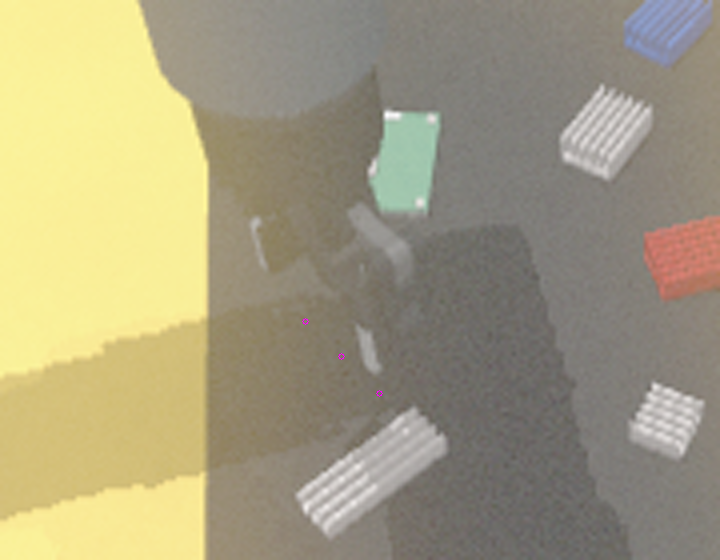

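View pics/s5t.png

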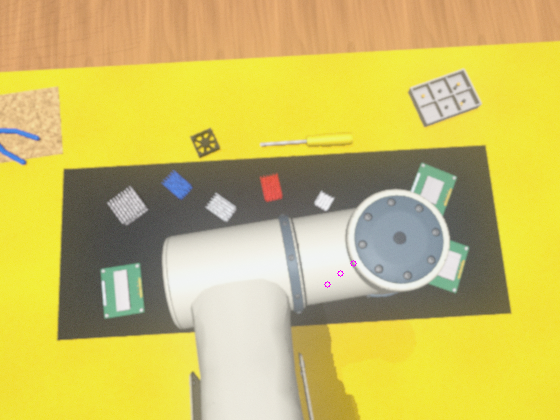

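The near fingertip shows at ~(213,243), where the stated geometry predicts ~(216,247). The jaws also shut freely over a 15 mm high sink with the TCP reported at 4 mm. So the tips must sit at least 11 mm higher than reported, and a reported z of -6 mm should still clear the bench. I'll try that and check the width and force.

```bash
python3 go.py 441.2 -106.6 -6 125
```

```text
t 4.45 tcp [ 441.  -107.2  115.3] yaw 125.0 q6 -1.07 w 0.998 F [ 0.4  0.5 -0.5]
 angular [-0.0005  0.0007  0.0005] deg 0.0 slide [0.1213 0.0004 0.0004]
```

Emit:
{"fn": "carry_out", "kwargs": {"rows": [{"angular":[0,0,0],"slide":[0.04,0,0],"gripper":0},{"angular":[0,0,0],"slide":[0.075,0,0],"gripper":0},{"angular":[0,0,0],"slide":[0.1,0,0],"gripper":0},{"angular":[0,0,0],"slide":[0.108,0,0],"gripper":0},{"angular":[0,0,0],"slide":[0.112,0,0],"gripper":0},{"angular":[0,0,0],"slide":[0.116,0,0],"gripper":0},{"angular":[0,0,0],"slide":[0.119,0,0],"gripper":0},{"angular":[0,0,0],"slide":[0.121,0,0],"gripper":0}]}}

```text
time: 5.12
eef_pos: [0.4423, -0.1071, -0.0048]
ee_rot: [-0.213, 0.673, 0.212, 0.676]
wrist_force: [0.4, 0.1, 0.0]
gripper_width: 0.999
```

Emit:
{"fn": "carry_out", "kwargs": {"rows": [{"angular":[0,0,0],"slide":[0,0,0],"gripper":80},{"angular":[0,0,0],"slide":[0,0,0],"gripper":120},{"angular":[0,0,0],"slide":[0,0,0],"gripper":160},{"angular":[0,0,0],"slide":[0,0,0],"gripper":180},{"angular":[0,0,0],"slide":[0,0,0],"gripper":180},{"angular":[0,0,0],"slide":[0,0,0],"gripper":180},{"angular":[0,0,0],"slide":[0,0,0],"gripper":180},{"angular":[0,0,0],"slide":[0,0,0],"gripper":180}]}}

```text
time: 5.78
eef_pos: [0.4423, -0.1072, -0.0048]
ee_rot: [-0.213, 0.673, 0.212, 0.676]
wrist_force: [0.3, -0.2, -0.2]
gripper_width: 0.293
```

```bash
python3 look.py side 150 190 290 300 5 s6.png 0.4 1
```

```text
tcp px [[213.3 270.6]
 [204.9 262.1]
 [222.  279.3]] [ 0.44227845 -0.10712697 -0.00483605]
```

View pics/s6.png

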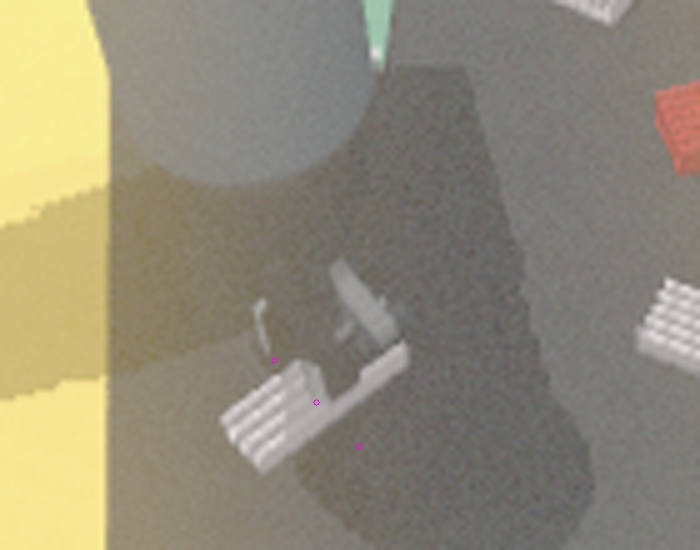

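Emit:
{"fn": "carry_out", "kwargs": {"rows": [{"angular":[0,0,0],"slide":[0,0,0],"gripper":200},{"angular":[0,0,0],"slide":[0,0,0],"gripper":200},{"angular":[0,0,0],"slide":[0,0,0],"gripper":220},{"angular":[0,0,0],"slide":[0,0,0],"gripper":220},{"angular":[0,0,0],"slide":[0,0,0],"gripper":220},{"angular":[0,0,0],"slide":[0,0,0],"gripper":220},{"angular":[0,0,0],"slide":[0,0,0],"gripper":220},{"angular":[0,0,0],"slide":[0,0,0],"gripper":220}]}}

```text
time: 6.5
eef_pos: [0.4423, -0.1071, -0.0048]
ee_rot: [-0.213, 0.673, 0.212, 0.676]
wrist_force: [0.0, 0.2, 0.4]
gripper_width: 0.136
```

```bash
python3 look.py side 150 190 290 300 5 s7.png 0.4 1
```

```text
tcp px [[213.3 270.6]
 [204.9 262.1]
 [222.  279.3]] [ 0.44228757 -0.10714617 -0.00482239]
```

View pics/s7.png

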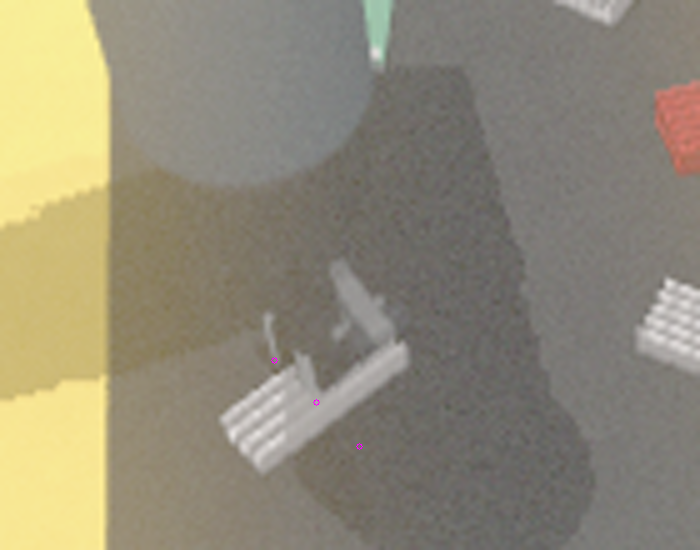

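The jaws again closed above the sink with no force, so the tips are at least 20 mm above the reported TCP. I'll open, go 10 mm lower (tips still ≥5 mm up by this bound) and close.

Emit:
{"fn": "carry_out", "kwargs": {"rows": [{"angular":[0,0,0],"slide":[0,0,0],"gripper":0},{"angular":[0,0,0],"slide":[0,0,0],"gripper":0},{"angular":[0,0,0],"slide":[0,0,0],"gripper":0},{"angular":[0,0,0],"slide":[0,0,0],"gripper":0},{"angular":[0,0,0],"slide":[0,0,0],"gripper":0},{"angular":[0,0,0],"slide":[0.004,0,0],"gripper":0},{"angular":[0,0,0],"slide":[0.008,0,0],"gripper":0},{"angular":[0,0,0],"slide":[0.01,0,0],"gripper":0}]}}

```text
time: 7.22
eef_pos: [0.4418, -0.1071, -0.0156]
ee_rot: [-0.213, 0.674, 0.212, 0.675]
wrist_force: [0.4, 0.4, 0.7]
gripper_width: 1.001
```

Emit:
{"fn": "carry_out", "kwargs": {"rows": [{"angular":[0,0,0],"slide":[0,0,0],"gripper":80},{"angular":[0,0,0],"slide":[0,0,0],"gripper":120},{"angular":[0,0,0],"slide":[0,0,0],"gripper":160},{"angular":[0,0,0],"slide":[0,0,0],"gripper":200},{"angular":[0,0,0],"slide":[0,0,0],"gripper":220},{"angular":[0,0,0],"slide":[0,0,0],"gripper":220},{"angular":[0,0,0],"slide":[0,0,0],"gripper":220},{"angular":[0,0,0],"slide":[0,0,0],"gripper":220}]}}

```text
time: 7.88
eef_pos: [0.4419, -0.1071, -0.0155]
ee_rot: [-0.213, 0.674, 0.212, 0.675]
wrist_force: [-0.1, -0.9, -0.3]
gripper_width: 0.138
```

```bash
python3 look.py side 150 190 290 300 5 s8.png 0.4 1
```

```text
tcp px [[213.7 273.1]
 [205.4 264.7]
 [222.3 281.8]] [ 0.44188237 -0.10713267 -0.01552078]
```

View pics/s8.png

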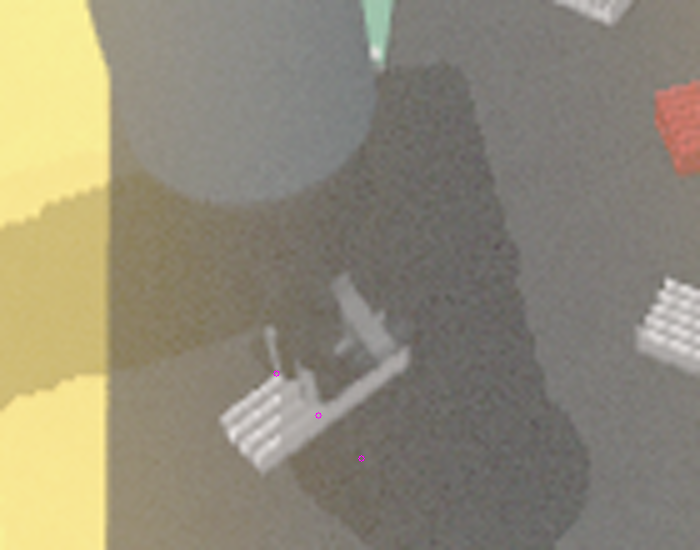

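It closed over the sink again, so the tips are more than 30 mm above the reported TCP. The same bound still holds: 10 mm lower leaves at least 5 mm of clearance. Stepping down once more.

Emit:
{"fn": "carry_out", "kwargs": {"rows": [{"angular":[0,0,0],"slide":[0,0,0],"gripper":100},{"angular":[0,0,0],"slide":[0,0,0],"gripper":100},{"angular":[0,0,0],"slide":[0,0,0],"gripper":100},{"angular":[0,0,0],"slide":[0.003,0,0],"gripper":100},{"angular":[0,0,0],"slide":[0.006,0,0],"gripper":100},{"angular":[0,0,0],"slide":[0.009,0,0],"gripper":100},{"angular":[0,0,0],"slide":[0.009,0,0],"gripper":100},{"angular":[0,0,0],"slide":[0.009,0,0],"gripper":100}]}}

```text
time: 8.6
eef_pos: [0.4416, -0.1072, -0.0248]
ee_rot: [-0.213, 0.674, 0.212, 0.675]
wrist_force: [1.5, 0.1, -0.5]
gripper_width: 0.606
```

```bash
python3 look.py side 150 190 290 300 5 s9.png 0.4 1; python3 go.py 441.2 -106.6 -25 125; python3 -c "
from h import *
c=pickle.load(open('last_side.pkl','rb'))
for z in(0,.02,.04): print(z,ray(c,[(209.4,264.4),(214,271)],z))"
```

```text
tcp px [[214.2 275.2]
 [205.9 266.8]
 [222.7 283.9]] [ 0.44179969 -0.10715857 -0.02465   ]
t 8.65 tcp [ 441.8 -107.2  -24.7] yaw 125.0 q6 -1.07 w 0.607 F [ 0.4 -1.  -0.2]
 angular [-0.0005  0.0017  0.0012] deg 0.0 slide [ 0.0003  0.0008 -0.0002]
0 [[ 0.43502657 -0.09312553]
 [ 0.44405914 -0.11142057]]
0.02 [[ 0.43685884 -0.10585195]
 [ 0.44566687 -0.12369221]]
0.04 [[ 0.43869111 -0.11857837]
 [ 0.4472746  -0.13596385]]
```

View pics/s9.png

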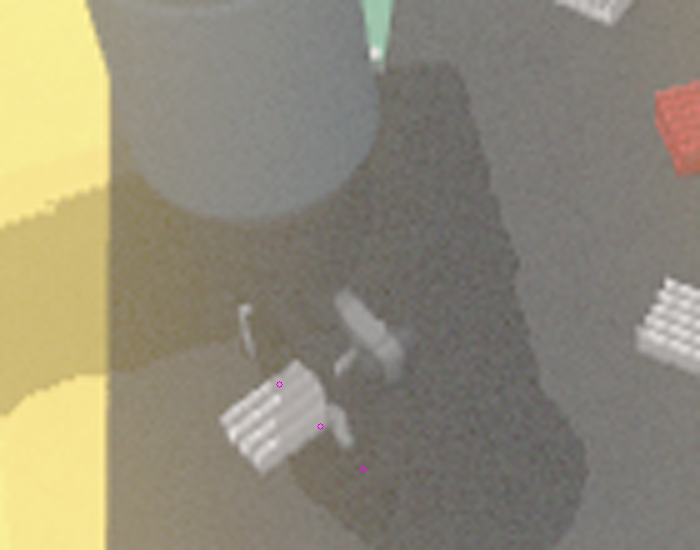

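The near finger now stands in front of the sink, with its tip at about (340,440) in the crop. Closing.

Emit:
{"fn": "carry_out", "kwargs": {"rows": [{"angular":[0,0,0],"slide":[0,0,0],"gripper":120},{"angular":[0,0,0],"slide":[0,0,0],"gripper":150},{"angular":[0,0,0],"slide":[0,0,0],"gripper":180},{"angular":[0,0,0],"slide":[0,0,0],"gripper":210},{"angular":[0,0,0],"slide":[0,0,0],"gripper":220},{"angular":[0,0,0],"slide":[0,0,0],"gripper":220},{"angular":[0,0,0],"slide":[0,0,0],"gripper":220},{"angular":[0,0,0],"slide":[0,0,0],"gripper":220}]}}

```text
time: 9.32
eef_pos: [0.442, -0.1072, -0.0242]
ee_rot: [-0.213, 0.674, 0.212, 0.675]
wrist_force: [-1.2, 0.6, 5.7]
gripper_width: 0.279
```

```bash
python3 look.py side 150 190 290 300 5 s10.png 0.4 1
```

```text
tcp px [[214.2 275.1]
 [205.9 266.7]
 [222.7 283.8]] [ 0.44198771 -0.10718966 -0.02424686]
```

View pics/s10.png

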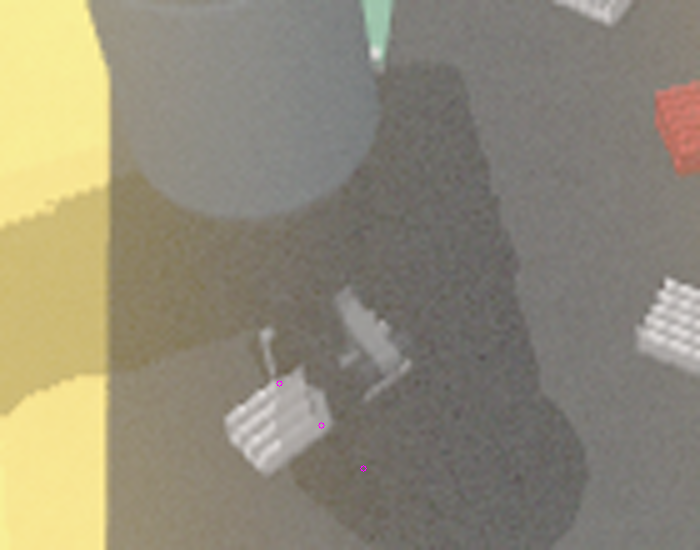

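It stopped at 0.279 (~24 mm), so it now has hold of the 26 mm sink. Lifting 10 mm to check.

Emit:
{"fn": "carry_out", "kwargs": {"rows": [{"angular":[0,0,0],"slide":[0,0,0],"gripper":255},{"angular":[0,0,0],"slide":[0,0,0],"gripper":255},{"angular":[0,0,0],"slide":[-0.003,0,0],"gripper":255},{"angular":[0,0,0],"slide":[-0.006,0,0],"gripper":255},{"angular":[0,0,0],"slide":[-0.01,0,0],"gripper":255},{"angular":[0,0,0],"slide":[-0.01,0,0],"gripper":255},{"angular":[0,0,0],"slide":[-0.01,0,0],"gripper":255},{"angular":[0,0,0],"slide":[-0.01,0,0],"gripper":255}]}}

```text
time: 10.03
eef_pos: [0.4419, -0.1071, -0.0142]
ee_rot: [-0.213, 0.674, 0.212, 0.675]
wrist_force: [-0.7, 0.3, -0.6]
gripper_width: 0.27
```

```bash
python3 look.py side 150 190 290 300 5 s11.png 0.4 1
```

```text
tcp px [[213.6 272.8]
 [205.3 264.4]
 [222.2 281.5]] [ 0.44184177 -0.10716615 -0.0143376 ]
```

View pics/s11.png

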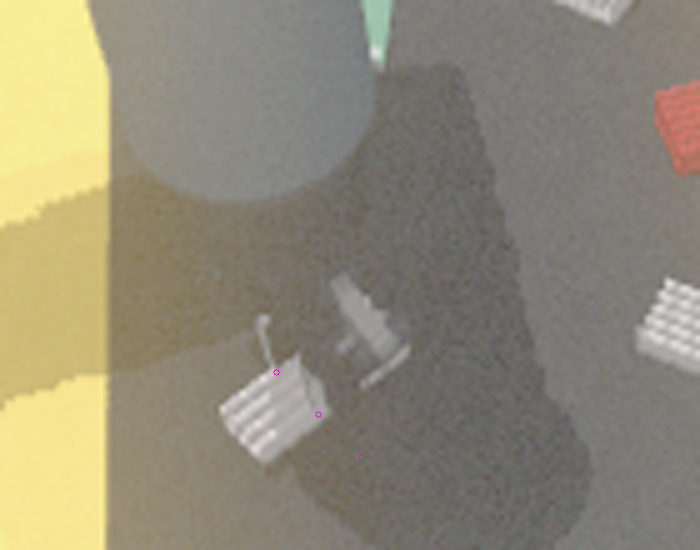

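It's held and lifted. The sink's underside is 24 mm above the reported TCP. Lifting, then carrying to the long chip.

```bash
python3 go.py 442 325 60 95.5
```

```text
t 10.08 tcp [ 441.8 -107.2  -14.3] yaw 125.0 q6 -1.07 w 0.272 F [ 0.3  1.  -0.5]
 angular [0.5145 0.0022 0.0009] deg 29.0 slide [-0.0744  0.3539  0.248 ]
```

Emit:
{"fn": "carry_out", "kwargs": {"rows": [{"angular":[0,0,0],"slide":[-0.02,0,0],"gripper":255},{"angular":[0,0,0],"slide":[-0.05,0,0],"gripper":255},{"angular":[0.05,0,0],"slide":[-0.074,0.012,0.008],"gripper":255},{"angular":[0.1,0,0],"slide":[-0.074,0.035,0.025],"gripper":255},{"angular":[0.2,0,0],"slide":[-0.074,0.063,0.044],"gripper":255},{"angular":[0.3,0,0],"slide":[-0.074,0.091,0.064],"gripper":255},{"angular":[0.4,0,0],"slide":[-0.074,0.12,0.084],"gripper":255},{"angular":[0.5,0,0],"slide":[-0.074,0.148,0.104],"gripper":255}]}}

```text
time: 10.75
eef_pos: [0.4416, 0.0753, 0.0597]
ee_rot: [-0.037, 0.705, 0.037, 0.707]
wrist_force: [0.7, 0.1, -0.3]
gripper_width: 0.273
```

```bash
python3 go.py 442 325 60 95.5
```

```text
t 10.75 tcp [441.6  75.3  59.7] yaw 96.0 q6 -1.99 w 0.273 F [ 0.7  0.1 -0.3]
 angular [0.0093 0.0024 0.0001] deg 1.0 slide [-0.0003  0.2483  0.0267]
```

Emit:
{"fn": "carry_out", "kwargs": {"rows": [{"angular":[0.009,0,0],"slide":[0,0.035,0.004],"gripper":255},{"angular":[0.009,0,0],"slide":[0,0.07,0.008],"gripper":255},{"angular":[0.009,0,0],"slide":[0,0.105,0.011],"gripper":255},{"angular":[0.009,0,0],"slide":[0,0.14,0.015],"gripper":255},{"angular":[0.009,0,0],"slide":[0,0.175,0.019],"gripper":255},{"angular":[0.009,0,0],"slide":[0,0.21,0.023],"gripper":255},{"angular":[0.009,0,0],"slide":[0,0.235,0.025],"gripper":255},{"angular":[0.009,0.002,0],"slide":[0,0.248,0.027],"gripper":255}]}}

```text
time: 11.42
eef_pos: [0.4419, 0.3275, 0.0592]
ee_rot: [-0.035, 0.706, 0.035, 0.706]
wrist_force: [0.5, -1.2, -0.7]
gripper_width: 0.275
```

```bash
python3 go.py 442 325 60 95.5; python3 look.py side 120 70 300 190 4 s12.png 0.6 1; python3 look.py top 60 180 260 340 4 s12t.png 0.6 1
```

```text
t 11.42 tcp [441.9 327.5  59.2] yaw 95.6 q6 -2.4 w 0.275 F [ 0.5 -1.2 -0.7]
 angular [0.0024 0.0002 0.0001] deg 0.0 slide [-0.0008 -0.0025 -0.0001]
tcp px [[201.5 120.7]
 [200.  113.9]
 [203.1 127.7]] [0.44231819 0.32834599 0.05910098]
tcp px [[113.7 288.1]
 [ 98.2 290.5]
 [129.1 285.6]] [0.44214479 0.32634901 0.05905519]
```

View pics/s12.png

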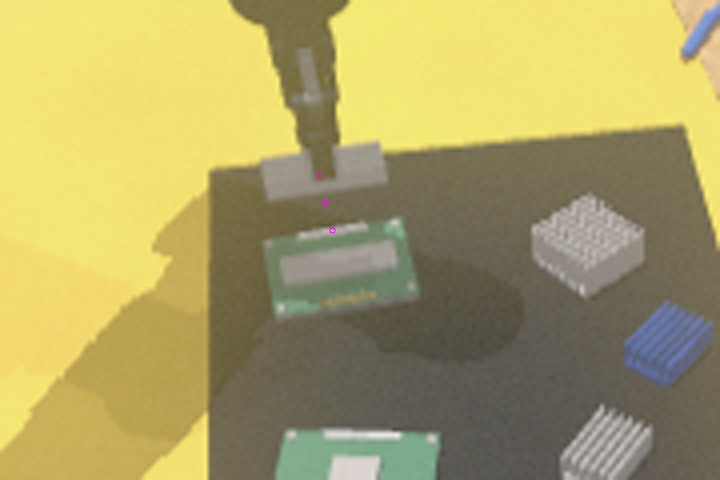

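View pics/s12t.png

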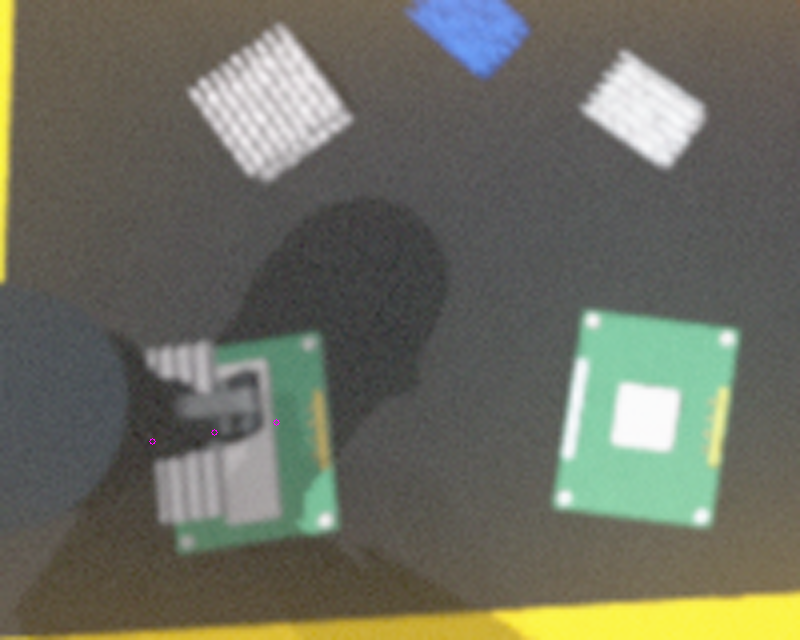

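The top view shows the held sink beside the chip, with its right-hand top edge at full-frame px (114,287). The side view has the same edge at (200.6,108.5). I'll triangulate it.

```bash
cat >> h.py <<'E'
def tri(pt,ps,ct,cs):
    A=[];b=[]
    for uv,c in((pt,ct),(ps,cs)):
        d=np.r_[(np.array(uv)-c["mtx"][:2,2])/np.diag(c["mtx"])[:2],1]; d=R.from_quat(c["rotation"]).apply(d); d/=np.linalg.norm(d)
        P=np.eye(3)-np.outer(d,d); A.append(P); b.append(P@np.asarray(c["origin"]))
    x=np.linalg.lstsq(np.vstack(A),np.hstack(b),rcond=None)[0]; return x*1000, np.linalg.norm(np.vstack(A)@x-np.hstack(b))*1000
E
python3 - <<'E'
from h import *
ct=pickle.load(open('last_top.pkl','rb'));cs=pickle.load(open('last_side.pkl','rb'))
T=lambda p:(60+(p[0]-1.5)/4,180+(p[1]-1.5)/4); S=lambda p:(120+(p[0]-1.5)/4,70+(p[1]-1.5)/4)
for a,b in(((213,342),(383,143)),((220,515),(262,165))):
    print(tri(T(a),S(b),ct,cs))
E
```

```text
(array([482.82574043, 308.54984744, 119.26822721]), np.float64(4.008544857074822))
(array([404.64399601, 306.25615204, 112.8427854 ]), np.float64(3.3760079329389767))
```

Triangulation puts the sink's underside at ~100 mm (±6) while the reported TCP is 59 mm. The reported z doesn't agree with the cameras by a constant offset, so I'll servo by camera. Lowering 40 mm and measuring again.

Emit:
{"fn": "carry_out", "kwargs": {"rows": [{"angular":[0,0,0],"slide":[0.005,0,0],"gripper":255},{"angular":[0,0,0],"slide":[0.015,0,0],"gripper":255},{"angular":[0,0,0],"slide":[0.025,0,0],"gripper":255},{"angular":[0,0,0],"slide":[0.035,0,0],"gripper":255},{"angular":[0,0,0],"slide":[0.04,0,0],"gripper":255},{"angular":[0,0,0],"slide":[0.04,0,0],"gripper":255},{"angular":[0,0,0],"slide":[0.04,0,0],"gripper":255},{"angular":[0,0,0],"slide":[0.04,0,0],"gripper":255}]}}

```text
time: 12.18
eef_pos: [0.4425, 0.3265, 0.0194]
ee_rot: [-0.035, 0.706, 0.035, 0.706]
wrist_force: [0.4, 0.6, -0.2]
gripper_width: 0.277
```

```bash
python3 go.py 442 325 60 95.5; python3 look.py side 150 80 270 160 6 s13.png 0.6 1; python3 look.py top 80 240 190 340 6 s13t.png 0.6 1
```

```text
t 12.18 tcp [442.5 326.5  19.4] yaw 95.6 q6 -2.39 w 0.277 F [ 0.4  0.6 -0.2]
 angular [0.0023 0.0006 0.0002] deg 0.0 slide [-0.0406 -0.0014 -0.0006]
tcp px [[203.6 132.3]
 [202.1 125.5]
 [205.1 139.3]] [0.44253123 0.32660857 0.01959445]
tcp px [[120.2 288.8]
 [105.3 291.1]
 [135.  286.4]] [0.44247368 0.32668862 0.01962467]
```

View pics/s13.png

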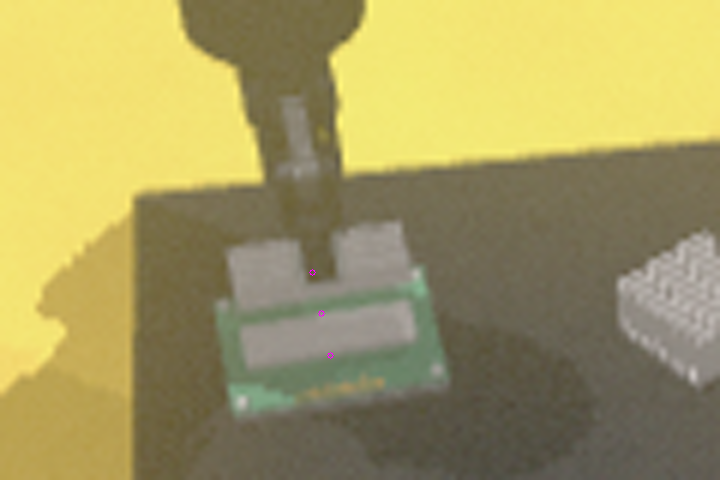

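View pics/s13t.png

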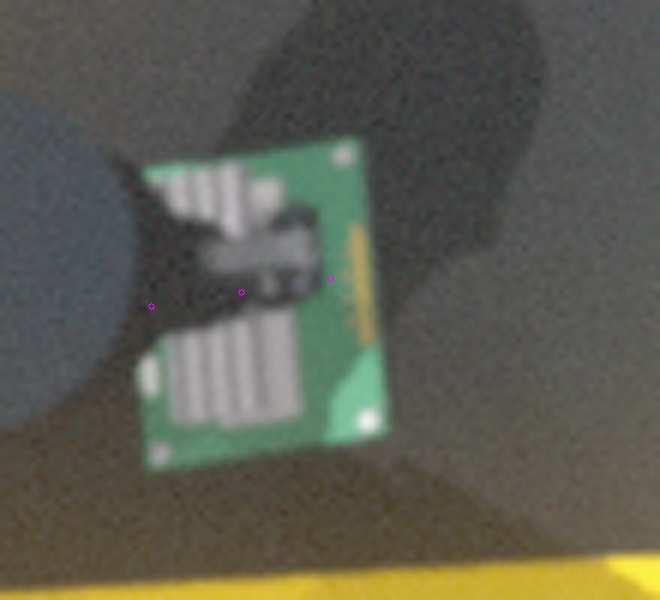

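```bash
python3 - <<'E'
from h import *
ct=pickle.load(open('last_top.pkl','rb'));cs=pickle.load(open('last_side.pkl','rb'))
T=lambda p:(80+(p[0]-2.5)/6,240+(p[1]-2.5)/6); S=lambda p:(150+(p[0]-2.5)/6,80+(p[1]-2.5)/6)
for a,b in(((170,424),(228,247)),((158,178),(403,222))):
    print(tri(T(a),S(b),ct,cs))
T=lambda p:(60+(p[0]-1.5)/4,180+(p[1]-1.5)/4); S=lambda p:(120+(p[0]-1.5)/4,70+(p[1]-1.5)/4)
for a,b in(((160,523),(262,165)),((148,352),(383,143))):
    print("prev",tri(T(a),S(b),ct,cs))
a=cv2.imread('pics/s13t.png')[100:480,100:420]; cv2.imwrite('pics/z.png',cv2.resize(a,None,fx=1.8,fy=1.5))
E
```

```text
(array([402.59066774, 338.60540403,  54.9074934 ]), np.float64(2.665629224266539))
(array([481.96906323, 343.92999033,  55.17843544]), np.float64(3.241757107079291))
prev (array([401.84322835, 343.34709388,  84.98033129]), np.float64(1.4865095022953756))
prev (array([482.47460555, 349.58853245,  88.69483283]), np.float64(3.019084570109219))
```

View pics/z.png

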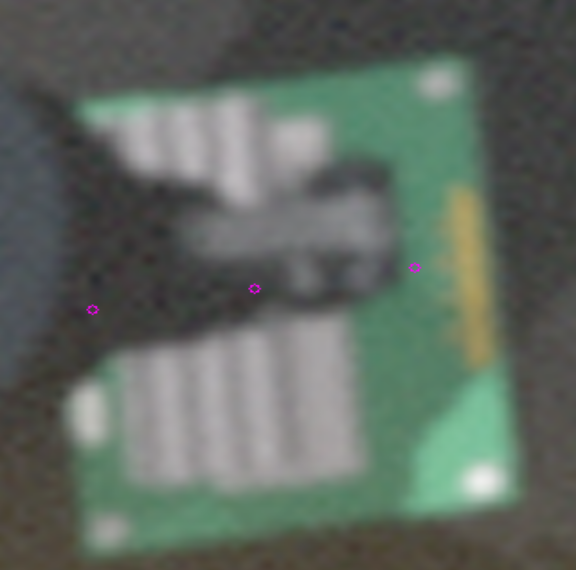

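```bash
python3 - <<'E'
from h import *
ct=pickle.load(open('last_top.pkl','rb'));cs=pickle.load(open('last_side.pkl','rb'))
T=lambda p:(80+(p[0]-2.5)/6,240+(p[1]-2.5)/6); S=lambda p:(150+(p[0]-2.5)/6,80+(p[1]-2.5)/6)
for z in (.040,.0437): print("sink near bottom side",z,(ray(cs,[S((237,306)),S((412,281))],z)*1000).round(1))
print("chip near side",(ray(cs,[S((245,368)),S((417,339))],.012)*1000).round(1))
for z in (.055,.0587): print("sink far top edge, topcam",z,(ray(ct,[T((170,424)),T((158,178))],z)*1000).round(1))
E
```

```text
sink near bottom side 0.04 [[405.6 315.4]
 [485.2 320.9]]
sink near bottom side 0.0437 [[406.1 311. ]
 [485.3 316.4]]
chip near side [[404.6 305. ]
 [484.  313.1]]
sink far top edge, topcam 0.055 [[400.7 338.2]
 [479.7 343.5]]
sink far top edge, topcam 0.0587 [[400.7 336.9]
 [479.3 342.2]]
```

The held sink is level, its centre is within ~1–2 mm of the chip centre, and it is about 2° short in yaw. Coming down, then the last part in small steps with force checks.

Emit:
{"fn": "carry_out", "kwargs": {"rows": [{"angular":[-0.03,0,0],"slide":[0.006,-0.001,0],"gripper":255},{"angular":[-0.03,0,0],"slide":[0.012,-0.001,0],"gripper":255},{"angular":[-0.03,0,0],"slide":[0.018,-0.001,0],"gripper":255},{"angular":[-0.03,0,0],"slide":[0.022,-0.001,0],"gripper":255},{"angular":[-0.03,0,0],"slide":[0.025,-0.001,0],"gripper":255},{"angular":[-0.03,0,0],"slide":[0.026,-0.001,0],"gripper":255},{"angular":[-0.03,0,0],"slide":[0.027,-0.001,0],"gripper":255},{"angular":[-0.03,0,0],"slide":[0.027,-0.001,0],"gripper":255}]}}

```text
time: 12.95
eef_pos: [0.4426, 0.3257, -0.0074]
ee_rot: [-0.045, 0.705, 0.045, 0.706]
wrist_force: [-0.1, -0.6, -0.1]
gripper_width: 0.272
```

Emit:
{"fn": "carry_out", "kwargs": {"rows": [{"angular":[0,0,0],"slide":[0.001,0,0],"gripper":255},{"angular":[0,0,0],"slide":[0.001,0,0],"gripper":255},{"angular":[0,0,0],"slide":[0.002,0,0],"gripper":255},{"angular":[0,0,0],"slide":[0.002,0,0],"gripper":255},{"angular":[0,0,0],"slide":[0.003,0,0],"gripper":255},{"angular":[0,0,0],"slide":[0.003,0,0],"gripper":255},{"angular":[0,0,0],"slide":[0.003,0,0],"gripper":255},{"angular":[0,0,0],"slide":[0.003,0,0],"gripper":255}]}}

```text
time: 13.62
eef_pos: [0.4426, 0.3257, -0.0104]
ee_rot: [-0.045, 0.705, 0.045, 0.706]
wrist_force: [1.2, 0.3, -0.0]
gripper_width: 0.271
```

```bash
python3 look.py side 150 80 270 160 6 s14.png 0.6 ; python3 look.py top 80 240 190 340 6 s14t.png 0.6 
```

```text
tcp px [[205.  140.6]
 [203.3 133.9]
 [206.9 147.6]] [ 0.44265174  0.32571829 -0.01042738]
tcp px [[125.4 289.3]
 [111.  291.9]
 [139.7 286.6]] [ 0.44264138  0.3257047  -0.01042451]
```

View pics/s14.png

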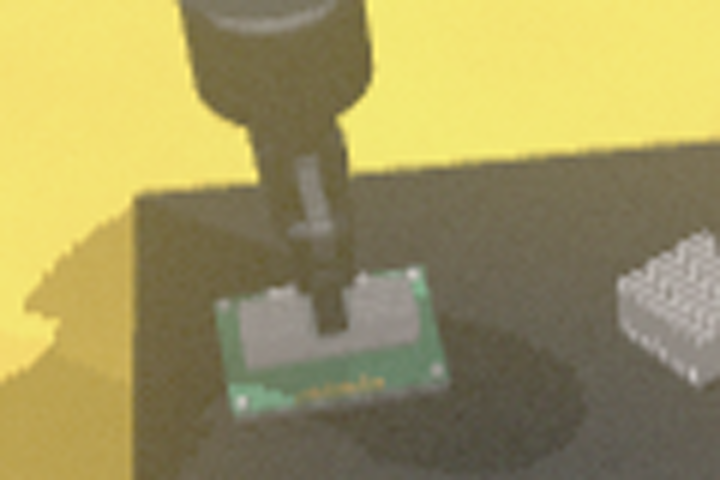

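View pics/s14t.png

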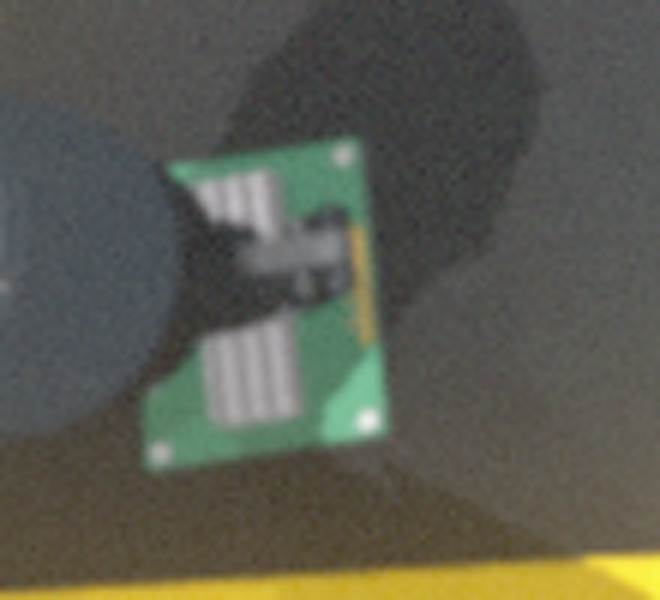

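Both views show the sink edges on the chip outline: in the side crop its near bottom edge runs (245,367)-(417,340), matching the chip's. No contact force yet, so down another 3 mm.

Emit:
{"fn": "carry_out", "kwargs": {"rows": [{"angular":[0,0,0],"slide":[0.001,0,0],"gripper":255},{"angular":[0,0,0],"slide":[0.001,0,0],"gripper":255},{"angular":[0,0,0],"slide":[0.002,0,0],"gripper":255},{"angular":[0,0,0],"slide":[0.002,0,0],"gripper":255},{"angular":[0,0,0],"slide":[0.003,0,0],"gripper":255},{"angular":[0,0,0],"slide":[0.003,0,0],"gripper":255},{"angular":[0,0,0],"slide":[0.003,0,0],"gripper":255},{"angular":[0,0,0],"slide":[0.003,0,0],"gripper":255}]}}

```text
time: 14.38
eef_pos: [0.4428, 0.3258, -0.0122]
ee_rot: [-0.045, 0.705, 0.046, 0.706]
wrist_force: [-3.6, -1.4, 9.0]
gripper_width: 0.276
```

Contact: 9 N at z=-12.2, exactly where the 24.3 mm offset predicts. Releasing and rising.

Emit:
{"fn": "carry_out", "kwargs": {"rows": [{"angular":[0,0,0],"slide":[-0.0005,0,0],"gripper":150},{"angular":[0,0,0],"slide":[-0.0005,0,0],"gripper":100},{"angular":[0,0,0],"slide":[-0.0005,0,0],"gripper":50},{"angular":[0,0,0],"slide":[-0.0005,0,0],"gripper":0},{"angular":[0,0,0],"slide":[-0.01,0,0],"gripper":0},{"angular":[0,0,0],"slide":[-0.03,0,0],"gripper":0},{"angular":[0,0,0],"slide":[-0.06,0,0],"gripper":0},{"angular":[0,0,0],"slide":[-0.08,0,0],"gripper":0}]}}

```text
time: 15.05
eef_pos: [0.4434, 0.3261, 0.0705]
ee_rot: [-0.045, 0.704, 0.046, 0.707]
wrist_force: [0.5, 1.3, 0.8]
gripper_width: 0.998
```

```bash
python3 go.py 599.5 115.5 60 142; python3 look.py side 150 80 270 160 6 s15.png 0.6 ;python3 look.py top 80 240 190 340 6 s15t.png 0.6 
```

```text
t 15.05 tcp [443.4 326.1  70.5] yaw 97.4 q6 -2.36 w 0.998 F [0.5 1.3 0.8]
 angular [-7.784e-01  3.700e-03  4.000e-04] deg 45.0 slide [ 0.0108 -0.229   0.1276]
tcp px [[201.9 116.1]
 [200.  109.4]
 [203.8 123.1]] [0.44548602 0.32782606 0.07467357]
tcp px [[110.5 286.3]
 [ 94.9 289.2]
 [126.2 283.3]] [0.44501186 0.3278423  0.07258739]
```

View pics/s15.png

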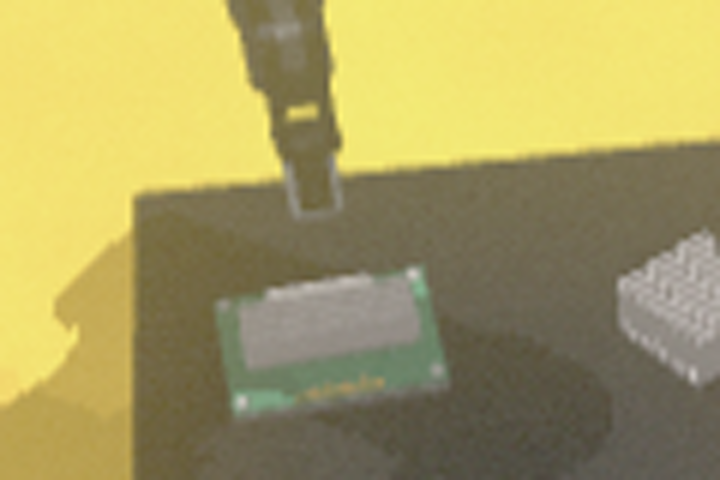

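View pics/s15t.png

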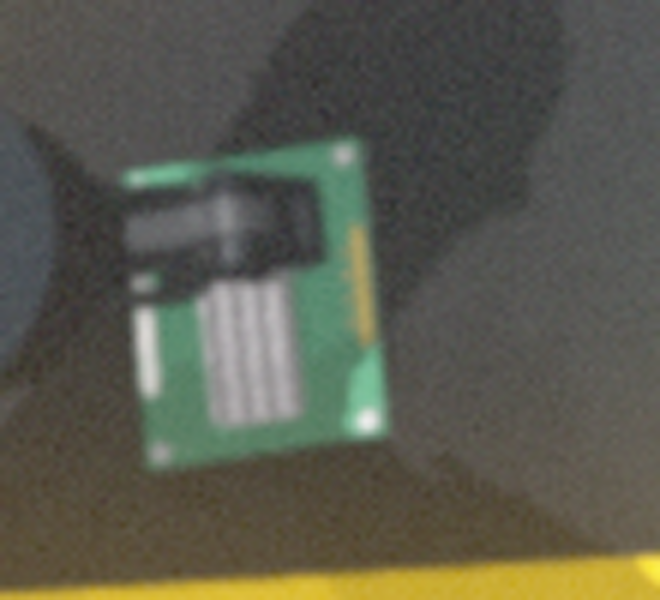

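The long sink is on its chip: in the top crop its edges sit on the chip's (210..300, 420), and it is released. Next the medium sink, after refining its position from the fresh top view.

```bash
python3 go.py 600 116.5 30 142
```

```text
t 15.15 tcp [445.  327.8  72.6] yaw 97.4 q6 -2.36 w 1.002 F [ 0.   0.7 -0. ]
 angular [-0.7781  0.01   -0.0016] deg 45.0 slide [ 0.0425 -0.2298  0.126 ]
```

Emit:
{"fn": "carry_out", "kwargs": {"rows": [{"angular":[-0.1,0.01,0],"slide":[0.0,-0.029,0.016],"gripper":0},{"angular":[-0.2,0.01,0],"slide":[0.0,-0.058,0.032],"gripper":0},{"angular":[-0.3,0.01,0],"slide":[0.0,-0.087,0.047],"gripper":0},{"angular":[-0.4,0.01,0],"slide":[0.01,-0.116,0.063],"gripper":0},{"angular":[-0.5,0.01,0],"slide":[0.02,-0.145,0.079],"gripper":0},{"angular":[-0.6,0.01,0],"slide":[0.03,-0.174,0.095],"gripper":0},{"angular":[-0.7,0.01,0],"slide":[0.042,-0.203,0.111],"gripper":0},{"angular":[-0.778,0.01,0],"slide":[0.042,-0.23,0.126],"gripper":0}]}}

```text
time: 15.82
eef_pos: [0.5988, 0.1142, 0.0276]
ee_rot: [-0.31, 0.637, 0.312, 0.633]
wrist_force: [-0.1, -0.2, -0.0]
gripper_width: 0.999
```

```bash
python3 go.py 600 116.5 -27 142;  python3 look.py side 210 130 330 220 6 s16.png 0.6 1
```

```text
t 15.82 tcp [598.8 114.2  27.6] yaw 142.2 q6 -1.1 w 0.999 F [-0.1 -0.2 -0. ]
 angular [ 0.0041 -0.0033 -0.0045] deg 0.0 slide [0.0546 0.0003 0.0027]
tcp px [[271.2 180.1]
 [260.8 175.9]
 [281.8 184.4]] [0.60202885 0.11009997 0.02858544]
```

View pics/s16.png

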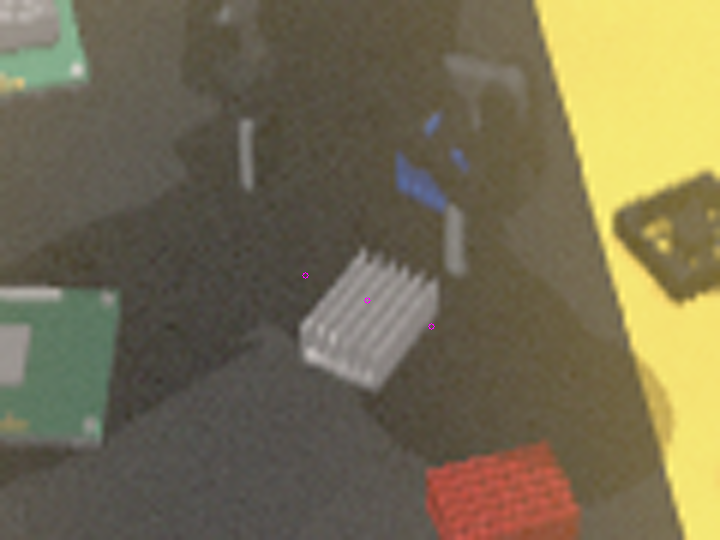

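Both fingertips are visible at (247,185) and (457,270) in the crop, straddling the sink evenly. Their height matches a 45 mm offset when open. Descending.

Emit:
{"fn": "carry_out", "kwargs": {"rows": [{"angular":[0.004,-0.003,-0.004],"slide":[0.0,0,0.003],"gripper":0},{"angular":[0.004,-0.003,-0.004],"slide":[0.005,0,0.003],"gripper":0},{"angular":[0.004,-0.003,-0.004],"slide":[0.02,0,0.003],"gripper":0},{"angular":[0.004,-0.003,-0.004],"slide":[0.035,0,0.003],"gripper":0},{"angular":[0.004,-0.003,-0.004],"slide":[0.045,0,0.003],"gripper":0},{"angular":[0.004,-0.003,-0.004],"slide":[0.052,0,0.003],"gripper":0},{"angular":[0.004,-0.003,-0.004],"slide":[0.055,0,0.003],"gripper":0},{"angular":[0.004,-0.003,-0.004],"slide":[0.055,0,0.003],"gripper":0}]}}

```text
time: 16.53
eef_pos: [0.6032, 0.1127, -0.027]
ee_rot: [-0.312, 0.635, 0.31, 0.635]
wrist_force: [0.1, 0.1, 0.1]
gripper_width: 1.0
```

```bash
python3 go.py 600 116.5 -27 142;  python3 look.py side 210 130 330 220 6 s17.png 0.6 1
```

```text
t 16.53 tcp [603.2 112.7 -27. ] yaw 142.2 q6 -1.1 w 1.0 F [0.1 0.1 0.1]
 angular [ 0.0029 -0.0011  0.0019] deg 0.0 slide [0.     0.0048 0.001 ]
tcp px [[272.  193.7]
 [262.  189.5]
 [282.1 198. ]] [ 0.60369559  0.112753   -0.02624431]
```

View pics/s17.png

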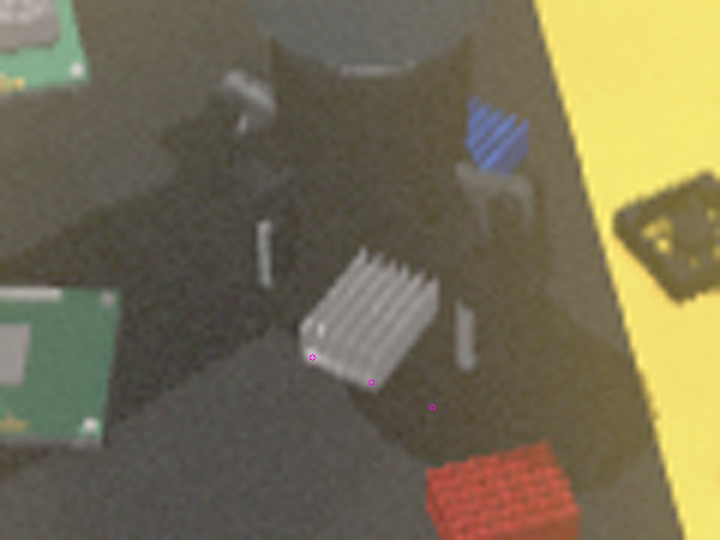

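Emit:
{"fn": "carry_out", "kwargs": {"rows": [{"angular":[0,0,0],"slide":[0,0.002,0.001],"gripper":0},{"angular":[0,0,0],"slide":[0,0.004,0.001],"gripper":0},{"angular":[0,0,0],"slide":[0,0.004,0.001],"gripper":80},{"angular":[0,0,0],"slide":[0,0.004,0.001],"gripper":110},{"angular":[0,0,0],"slide":[0,0.004,0.001],"gripper":130},{"angular":[0,0,0],"slide":[0,0.004,0.001],"gripper":150},{"angular":[0,0,0],"slide":[0,0.004,0.001],"gripper":170},{"angular":[0,0,0],"slide":[0,0.004,0.001],"gripper":180}]}}

```text
time: 17.25
eef_pos: [0.6016, 0.1161, -0.0257]
ee_rot: [-0.312, 0.634, 0.31, 0.636]
wrist_force: [0.1, 0.2, 2.9]
gripper_width: 0.397
```

Emit:
{"fn": "carry_out", "kwargs": {"rows": [{"angular":[0,0,0],"slide":[0,0,0],"gripper":200},{"angular":[0,0,0],"slide":[0,0,0],"gripper":255},{"angular":[0,0,0],"slide":[0,0,0],"gripper":255},{"angular":[0,0,0],"slide":[-0.003,0,0],"gripper":255},{"angular":[0,0,0],"slide":[-0.006,0,0],"gripper":255},{"angular":[0,0,0],"slide":[-0.01,0,0],"gripper":255},{"angular":[0,0,0],"slide":[-0.01,0,0],"gripper":255},{"angular":[0,0,0],"slide":[-0.01,0,0],"gripper":255}]}}

```text
time: 17.92
eef_pos: [0.6018, 0.1162, -0.0154]
ee_rot: [-0.312, 0.634, 0.31, 0.636]
wrist_force: [0.2, -0.2, -1.1]
gripper_width: 0.402
```

```bash
python3 go.py 613.5 -327 60 63.3;  python3 look.py side 210 130 330 220 6 s18.png 0.6 1
```

```text
t 17.92 tcp [601.8 116.2 -15.4] yaw 142.2 q6 -1.11 w 0.402 F [ 0.2 -0.2 -1.1]
 angular [1.3765 0.0034 0.0021] deg 79.0 slide [-0.0748 -0.2814 -0.3428]
tcp px [[271.  190.1]
 [260.9 186. ]
 [281.1 194.4]] [ 0.6015878   0.11612591 -0.01567026]
```

View pics/s18.png

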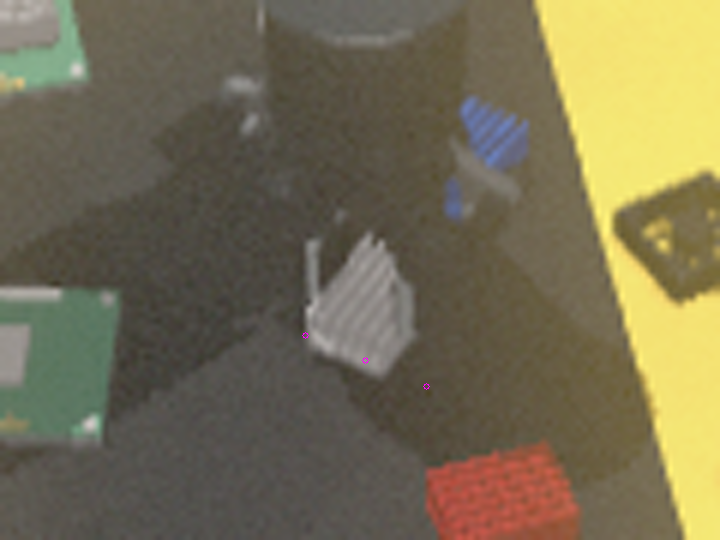

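Held at 0.40 (~34 mm) and lifted. Carrying it to the medium chip in two calls.

Emit:
{"fn": "carry_out", "kwargs": {"rows": [{"angular":[0,0,0],"slide":[-0.02,0,0],"gripper":255},{"angular":[0.05,0,0],"slide":[-0.05,-0.005,-0.006],"gripper":255},{"angular":[0.15,0,0],"slide":[-0.075,-0.02,-0.025],"gripper":255},{"angular":[0.27,0,0],"slide":[-0.075,-0.042,-0.052],"gripper":255},{"angular":[0.39,0,0],"slide":[-0.075,-0.066,-0.08],"gripper":255},{"angular":[0.51,0,0],"slide":[-0.075,-0.09,-0.109],"gripper":255},{"angular":[0.63,0,0],"slide":[-0.075,-0.113,-0.138],"gripper":255},{"angular":[0.7,0,0],"slide":[-0.075,-0.135,-0.165],"gripper":255}]}}

```text
time: 18.63
eef_pos: [0.6063, -0.0987, 0.0595]
ee_rot: [-0.073, 0.703, 0.072, 0.704]
wrist_force: [1.5, -0.1, -1.0]
gripper_width: 0.397
```

```bash
python3 go.py 613.5 -327 60 63.3
```

```text
t 18.63 tcp [606.3 -98.7  59.5] yaw 101.7 q6 -1.46 w 0.397 F [ 1.5 -0.1 -1. ]
 angular [0.6703 0.0029 0.001 ] deg 38.0 slide [-1.00e-04 -2.25e-01 -3.92e-02]
```

Emit:
{"fn": "carry_out", "kwargs": {"rows": [{"angular":[0.11,0,0],"slide":[0,-0.035,-0.006],"gripper":255},{"angular":[0.22,0,0],"slide":[0,-0.07,-0.012],"gripper":255},{"angular":[0.33,0,0],"slide":[0,-0.105,-0.018],"gripper":255},{"angular":[0.44,0,0],"slide":[0,-0.14,-0.024],"gripper":255},{"angular":[0.54,0,0],"slide":[0,-0.17,-0.03],"gripper":255},{"angular":[0.61,0,0],"slide":[0,-0.198,-0.034],"gripper":255},{"angular":[0.65,0.003,0],"slide":[0,-0.217,-0.038],"gripper":255},{"angular":[0.67,0.003,0.001],"slide":[0,-0.225,-0.039],"gripper":255}]}}

```text
time: 19.3
eef_pos: [0.6128, -0.3298, 0.059]
ee_rot: [0.165, 0.688, -0.165, 0.687]
wrist_force: [-0.6, 0.7, -1.6]
gripper_width: 0.399
```

Emit:
{"fn": "carry_out", "kwargs": {"rows": [{"angular":[0,0,0],"slide":[0.01,0,0],"gripper":255},{"angular":[0,0,0],"slide":[0.02,0,0],"gripper":255},{"angular":[0,0,0],"slide":[0.03,0,0],"gripper":255},{"angular":[0,0,0],"slide":[0.035,0,0],"gripper":255},{"angular":[0,0,0],"slide":[0.04,0,0],"gripper":255},{"angular":[0,0,0],"slide":[0.04,0,0],"gripper":255},{"angular":[0,0,0],"slide":[0.04,0,0],"gripper":255},{"angular":[0,0,0],"slide":[0.04,0,0],"gripper":255}]}}

```text
time: 19.97
eef_pos: [0.6133, -0.3297, 0.0196]
ee_rot: [0.164, 0.688, -0.165, 0.688]
wrist_force: [0.2, 0.3, -0.7]
gripper_width: 0.402
```

```bash
python3 go.py 613.5 -327 10 63.3;  python3 look.py side 250 300 370 400 6 s19.png 0.6 1;  python3 look.py top 380 140 480 230 6 s19t.png 0.6 1
```

```text
t 19.97 tcp [ 613.3 -329.7   19.6] yaw 63.1 q6 -1.77 w 0.402 F [ 0.2  0.3 -0.7]
 angular [-0.0037 -0.0002  0.0007] deg 0.0 slide [ 0.0096  0.0025 -0.001 ]
tcp px [[311.  354.4]
 [315.1 339.5]
 [306.6 370. ]] [ 0.61331494 -0.32982914  0.0197882 ]
tcp px [[434.5 188.5]
 [421.  183. ]
 [448.  194.1]] [ 0.61325002 -0.32990605  0.01977863]
```

View pics/s19.png

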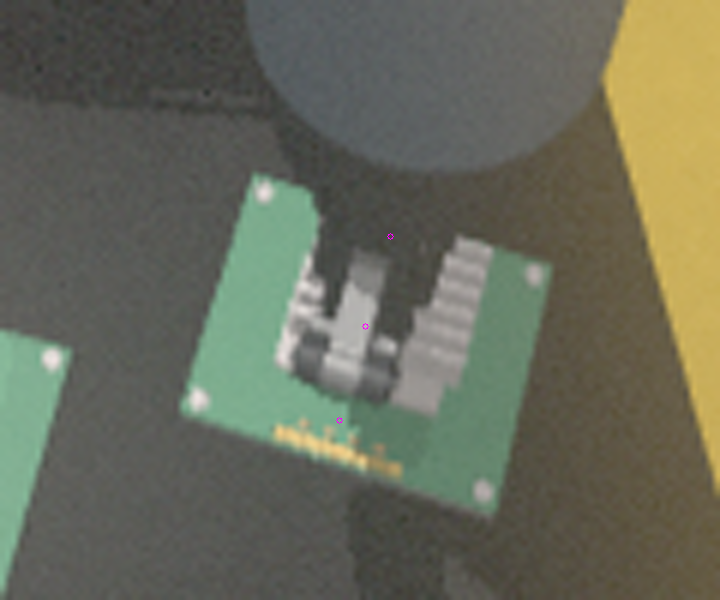

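View pics/s19t.png

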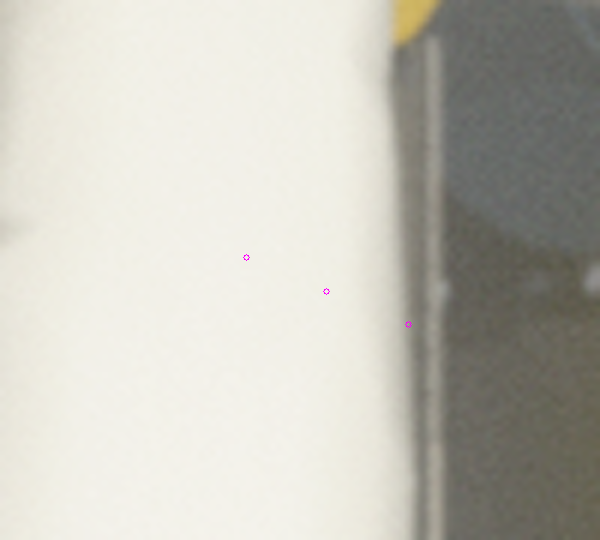

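The top view is blocked by the arm. The side view shows the sink over the chip. I'll go to ~5 mm above the chip and compare corners with the bare chip's outline from the first picture.

Emit:
{"fn": "carry_out", "kwargs": {"rows": [{"angular":[0,0,0],"slide":[0.005,0.001,-0.001],"gripper":255},{"angular":[0,0,0],"slide":[0.012,0.002,-0.001],"gripper":255},{"angular":[0,0,0],"slide":[0.018,0.0025,-0.001],"gripper":255},{"angular":[0,0,0],"slide":[0.023,0.0025,-0.001],"gripper":255},{"angular":[0,0,0],"slide":[0.026,0.0025,-0.001],"gripper":255},{"angular":[0,0,0],"slide":[0.028,0.0025,-0.001],"gripper":255},{"angular":[0,0,0],"slide":[0.029,0.0025,-0.001],"gripper":255},{"angular":[0,0,0],"slide":[0.029,0.0025,-0.001],"gripper":255}]}}

```text
time: 20.73
eef_pos: [0.6134, -0.3273, -0.0095]
ee_rot: [0.165, 0.688, -0.165, 0.688]
wrist_force: [-0.1, -0.8, -1.4]
gripper_width: 0.404
```

```bash
cat > chipov.py <<'E'
import sys
from station import *
from h import *
# python chipov.py u0 v0 u1 v1 f out cx cy ang L W : draws bare chip outline (dots at corners) from given pose in side-cam coords
u0,v0,u1,v1,f=map(int,sys.argv[1:6]); out=sys.argv[6]; cx,cy,a,L,W=map(float,sys.argv[7:12])
c=capture("side"); pickle.dump(c,open("last_side.pkl","wb")); im=c["frame"][v0:v1,u0:u1].astype(float); im=(255*(im/255)**.6).astype(np.uint8)
im=cv2.resize(im,None,fx=f,fy=f,interpolation=cv2.INTER_CUBIC).copy()
a=np.radians(a); e=np.array([np.cos(a),np.sin(a)]); n=np.array([-e[1],e[0]])
P=[np.r_[np.array([cx,cy])+s*L/2*e+t*W/2*n,12]/1000 for s,t in((1,1),(1,-1),(-1,-1),(-1,1))]
for q in proj(c,np.array(P)):
    cv2.circle(im,tuple(int(t) for t in (q-[u0,v0]+.5)*f),3,(255,0,255),1)
cv2.imwrite("pics/"+out,im[:,:,::-1]); s=get_state(); print(s["eef_pos"].round(4),s["wrist_force"].round(1))
E
python3 chipov.py 250 300 370 400 6 s20.png 614.3 -328.8 -26.7 52 36
```

```text
[ 0.6136 -0.3273 -0.0092] [ 1.1 -0.7 -0.5]
```

View pics/s20.png

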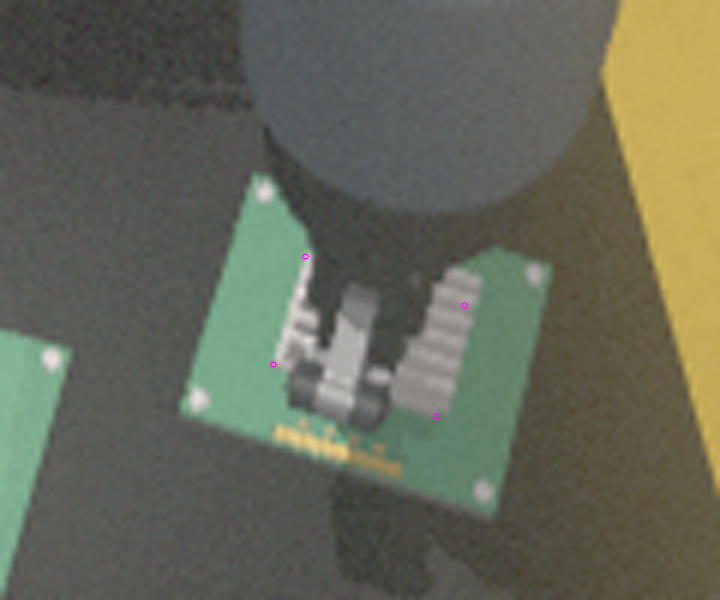

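The sink is about 2.5 mm too far along its long axis: its near right corner is at (447,413) against the chip's (437,416). Correcting and setting it down.

Emit:
{"fn": "carry_out", "kwargs": {"rows": [{"angular":[0,0,0],"slide":[0,0,-0.001],"gripper":255},{"angular":[0,0,0],"slide":[0,0,-0.0025],"gripper":255},{"angular":[0,0,0],"slide":[0.001,0,-0.0025],"gripper":255},{"angular":[0,0,0],"slide":[0.002,0,-0.0025],"gripper":255},{"angular":[0,0,0],"slide":[0.003,0,-0.0025],"gripper":255},{"angular":[0,0,0],"slide":[0.004,0,-0.0025],"gripper":255},{"angular":[0,0,0],"slide":[0.005,0,-0.0025],"gripper":255},{"angular":[0,0,0],"slide":[0.005,0,-0.0025],"gripper":255}]}}

```text
time: 21.45
eef_pos: [0.6113, -0.3262, -0.0137]
ee_rot: [0.164, 0.688, -0.165, 0.688]
wrist_force: [-1.5, 0.1, 2.5]
gripper_width: 0.398
```

Contact at z=-13.7, as predicted. Releasing and rising.

Emit:
{"fn": "carry_out", "kwargs": {"rows": [{"angular":[0,0,0],"slide":[0,0,0],"gripper":130},{"angular":[0,0,0],"slide":[0,0,0],"gripper":100},{"angular":[0,0,0],"slide":[0,0,0],"gripper":50},{"angular":[0,0,0],"slide":[0,0,0],"gripper":0},{"angular":[0,0,0],"slide":[-0.005,0,0],"gripper":0},{"angular":[0,0,0],"slide":[-0.02,0,0],"gripper":0},{"angular":[0,0,0],"slide":[-0.045,0,0],"gripper":0},{"angular":[0,0,0],"slide":[-0.06,0,0],"gripper":0}]}}

```text
time: 22.12
eef_pos: [0.612, -0.3268, 0.0488]
ee_rot: [0.164, 0.687, -0.165, 0.688]
wrist_force: [1.1, 0.4, 1.4]
gripper_width: 1.002
```

```bash
python3 chipov.py 250 300 370 400 6 s21.png 614.3 -328.8 -26.7 52 36; for y in 147 57; do python3 go.py 603.5 -98 30 $y;done
```

```text
[ 0.6138 -0.3277  0.0524] [ 0.9 -1.1  3.8]
t 22.17 tcp [ 613.8 -327.7   52.4] yaw 63.1 q6 -1.78 w 0.998 F [ 0.9 -1.1  3.8]
 angular [-1.4641  0.0058  0.0072] deg 84.0 slide [ 0.0212  0.2003 -0.1132]
t 22.17 tcp [ 613.8 -327.7   52.4] yaw 63.1 q6 -1.78 w 0.998 F [ 0.9 -1.1  3.8]
 angular [0.1067 0.0084 0.0009] deg 6.0 slide [ 0.0212  0.2003 -0.1132]
```

View pics/s21.png

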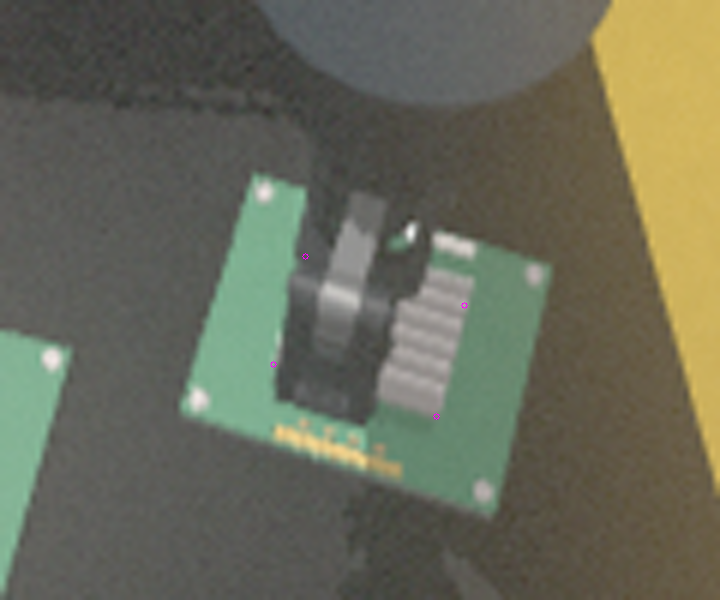

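Released; the medium sink sits on its chip. Next the small one.

Emit:
{"fn": "carry_out", "kwargs": {"rows": [{"angular":[0.01,0.008,0],"slide":[0,0.025,-0.014],"gripper":0},{"angular":[0.03,0.008,0],"slide":[0,0.06,-0.034],"gripper":0},{"angular":[0.05,0.008,0],"slide":[0,0.095,-0.054],"gripper":0},{"angular":[0.07,0.008,0],"slide":[0,0.13,-0.074],"gripper":0},{"angular":[0.09,0.008,0],"slide":[0.005,0.16,-0.09],"gripper":0},{"angular":[0.107,0.008,0],"slide":[0.01,0.183,-0.103],"gripper":0},{"angular":[0.107,0.008,0],"slide":[0.015,0.196,-0.111],"gripper":0},{"angular":[0.107,0.008,0.001],"slide":[0.021,0.2,-0.113],"gripper":0}]}}

```text
time: 22.83
eef_pos: [0.6038, -0.0956, 0.0307]
ee_rot: [0.2, 0.678, -0.2, 0.679]
wrist_force: [0.8, -1.4, 0.4]
gripper_width: 0.997
```

```bash
python3 go.py 603.5 -98.5 -27 57;  python3 look.py side 230 200 350 290 6 s22.png 0.6 1; python3 go.py 603.5 -98.5 -27 57; 
```

```text
t 22.83 tcp [603.8 -95.6  30.7] yaw 57.2 q6 -2.24 w 0.997 F [ 0.8 -1.4  0.4]
 angular [ 0.0027  0.0012 -0.0012] deg 0.0 slide [ 0.0577 -0.0027  0.0012]
tcp px [[285.1 248.4]
 [290.5 238.1]
 [279.5 259.1]] [ 0.60302427 -0.09613123  0.02903953]
t 22.88 tcp [603.  -96.1  29. ] yaw 57.1 q6 -2.24 w 0.999 F [ 0.3  0.6 -2. ]
 angular [ 0.0021 -0.0009 -0.0001] deg 0.0 slide [ 0.056  -0.0017  0.0017]
```

View pics/s22.png

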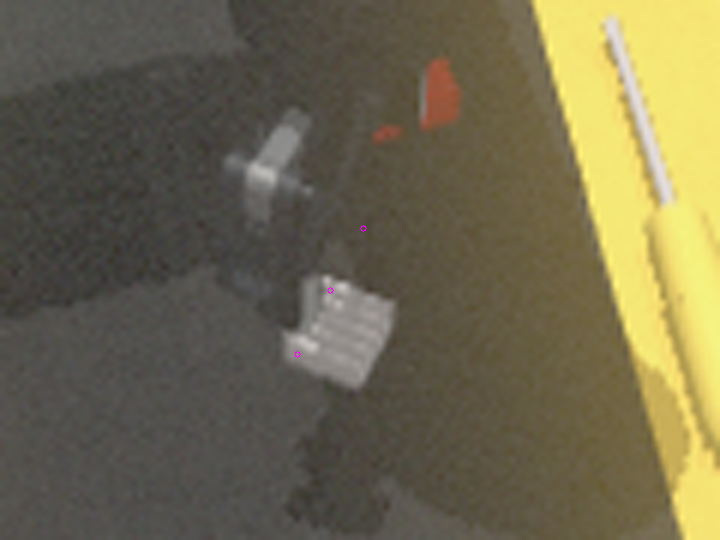

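Emit:
{"fn": "carry_out", "kwargs": {"rows": [{"angular":[0.002,0,0],"slide":[0,-0.002,0.002],"gripper":0},{"angular":[0.002,0,0],"slide":[0.01,-0.002,0.002],"gripper":0},{"angular":[0.002,0,0],"slide":[0.025,-0.002,0.002],"gripper":0},{"angular":[0.002,0,0],"slide":[0.04,-0.002,0.002],"gripper":0},{"angular":[0.002,0,0],"slide":[0.05,-0.002,0.002],"gripper":0},{"angular":[0.002,0,0],"slide":[0.056,-0.002,0.002],"gripper":0},{"angular":[0.002,0,0],"slide":[0.056,-0.002,0.002],"gripper":60},{"angular":[0.002,0,0],"slide":[0.056,-0.002,0.002],"gripper":60}]}}

```text
time: 23.55
eef_pos: [0.6037, -0.0995, -0.0269]
ee_rot: [0.201, 0.678, -0.201, 0.678]
wrist_force: [0.1, 0.0, -0.6]
gripper_width: 0.768
```

```bash
python3 go.py 603.5 -98.5 -27 57;  python3 look.py side 230 200 350 290 6 s23.png 0.5 
```

```text
t 23.55 tcp [603.7 -99.5 -26.9] yaw 57.0 q6 -2.24 w 0.768 F [ 0.1  0.  -0.6]
 angular [-0.0004 -0.0009  0.0002] deg 0.0 slide [ 0.0001  0.0007 -0.0007]
tcp px [[285.5 263. ]
 [290.7 252.9]
 [280.2 273.5]] [ 0.60418412 -0.09926939 -0.02634254]
```

View pics/s23.png

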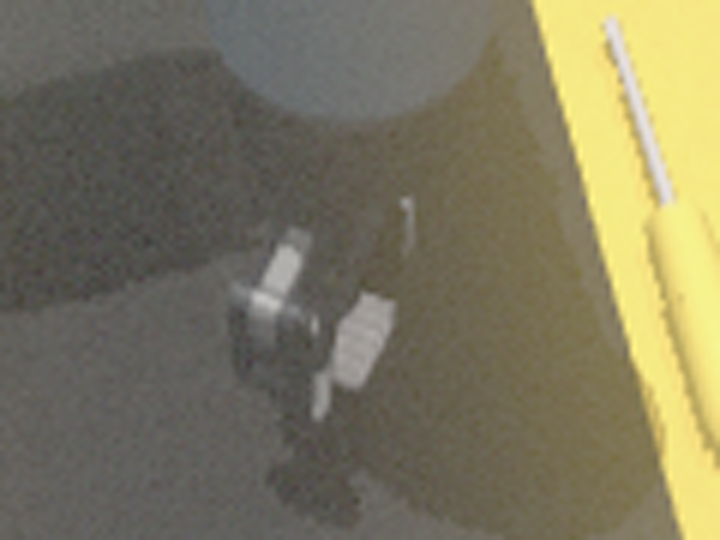

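Emit:
{"fn": "carry_out", "kwargs": {"rows": [{"angular":[0,0,0],"slide":[0,0,0],"gripper":90},{"angular":[0,0,0],"slide":[0,0,0],"gripper":120},{"angular":[0,0,0],"slide":[0,0,0],"gripper":140},{"angular":[0,0,0],"slide":[0,0,0],"gripper":160},{"angular":[0,0,0],"slide":[0,0,0],"gripper":180},{"angular":[0,0,0],"slide":[0,0,0],"gripper":200},{"angular":[0,0,0],"slide":[0,0,0],"gripper":200},{"angular":[0,0,0],"slide":[0,0,0],"gripper":200}]}}

```text
time: 24.27
eef_pos: [0.6046, -0.0993, -0.0256]
ee_rot: [0.201, 0.678, -0.201, 0.678]
wrist_force: [-1.1, 1.3, 5.8]
gripper_width: 0.325
```

Emit:
{"fn": "carry_out", "kwargs": {"rows": [{"angular":[0,0,0],"slide":[0,0,0],"gripper":255},{"angular":[0,0,0],"slide":[0,0,0],"gripper":255},{"angular":[0,0,0],"slide":[0,0,0],"gripper":255},{"angular":[0,0,0],"slide":[-0.003,0,0],"gripper":255},{"angular":[0,0,0],"slide":[-0.006,0,0],"gripper":255},{"angular":[0,0,0],"slide":[-0.01,0,0],"gripper":255},{"angular":[0,0,0],"slide":[-0.01,0,0],"gripper":255},{"angular":[0,0,0],"slide":[-0.01,0,0],"gripper":255}]}}

```text
time: 24.93
eef_pos: [0.6048, -0.0992, -0.0153]
ee_rot: [0.201, 0.677, -0.2, 0.679]
wrist_force: [-0.5, 0.3, -0.5]
gripper_width: 0.324
```

```bash
python3 go.py 442.5 122.4 50 79.3;  python3 look.py side 230 200 350 290 6 s24.png 0.5 
```

```text
t 24.93 tcp [604.8 -99.2 -15.3] yaw 57.0 q6 -2.24 w 0.324 F [-0.5  0.3 -0.5]
 angular [-0.3891  0.0018 -0.001 ] deg 22.0 slide [-0.0656  0.0976 -0.2567]
tcp px [[285.8 260.5]
 [291.  250.3]
 [280.4 271. ]] [ 0.60460345 -0.09919834 -0.01555877]
```

View pics/s24.png

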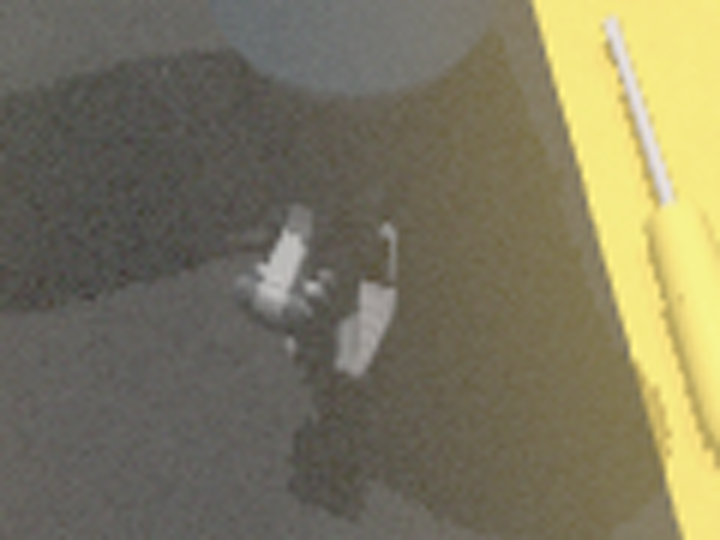

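Held and lifted; the underside is 25.6 mm above the reported TCP. Carrying it to the small chip.

Emit:
{"fn": "carry_out", "kwargs": {"rows": [{"angular":[0,0,0],"slide":[-0.02,0,0],"gripper":255},{"angular":[-0.03,0,0],"slide":[-0.05,0.004,-0.01],"gripper":255},{"angular":[-0.08,0,0],"slide":[-0.065,0.015,-0.04],"gripper":255},{"angular":[-0.15,0,0],"slide":[-0.065,0.028,-0.075],"gripper":255},{"angular":[-0.22,0,0],"slide":[-0.065,0.042,-0.11],"gripper":255},{"angular":[-0.29,0,0],"slide":[-0.065,0.056,-0.147],"gripper":255},{"angular":[-0.35,0,0],"slide":[-0.065,0.07,-0.184],"gripper":255},{"angular":[-0.389,0,0],"slide":[-0.065,0.082,-0.215],"gripper":255}]}}

```text
time: 25.65
eef_pos: [0.467, 0.0879, 0.0492]
ee_rot: [0.065, 0.704, -0.065, 0.705]
wrist_force: [-0.2, 1.4, -0.4]
gripper_width: 0.324
```

```bash
python3 go.py 442.5 122.4 30 79.3
```

```text
t 25.65 tcp [467.   87.9  49.2] yaw 79.5 q6 -2.27 w 0.324 F [-0.2  1.4 -0.4]
 angular [ 0.003   0.0012 -0.0008] deg 0.0 slide [ 0.0192  0.0294 -0.0304]
```

Emit:
{"fn": "carry_out", "kwargs": {"rows": [{"angular":[0.003,0,0],"slide":[0,0.015,-0.015],"gripper":255},{"angular":[0.003,0,0],"slide":[0,0.029,-0.03],"gripper":255},{"angular":[0.003,0,0],"slide":[0.01,0.029,-0.03],"gripper":255},{"angular":[0.003,0,0],"slide":[0.025,0.029,-0.03],"gripper":255},{"angular":[0.003,0,0],"slide":[0.04,0.029,-0.03],"gripper":255},{"angular":[0.003,0,0],"slide":[0.05,0.029,-0.03],"gripper":255},{"angular":[0.003,0,0],"slide":[0.053,0.029,-0.03],"gripper":255},{"angular":[0.003,0,0],"slide":[0.053,0.029,-0.03],"gripper":255}]}}

```text
time: 26.32
eef_pos: [0.4423, 0.1216, -0.0044]
ee_rot: [0.066, 0.704, -0.066, 0.704]
wrist_force: [-0.6, 0.6, 0.4]
gripper_width: 0.323
```

```bash
python3 go.py 442.5 122.4 -9 79.3; python3 chipov.py 160 150 260 230 7 s25.png 443.6 120 79.5 30 30
```

```text
t 26.32 tcp [442.3 121.6  -4.4] yaw 79.3 q6 -2.37 w 0.323 F [-0.6  0.6  0.4]
 angular [-0.     -0.0001  0.0005] deg 0.0 slide [0.0046 0.0008 0.    ]
[ 0.443   0.1219 -0.0037] [-0.1  0.6  0.7]
```

View pics/s25.png

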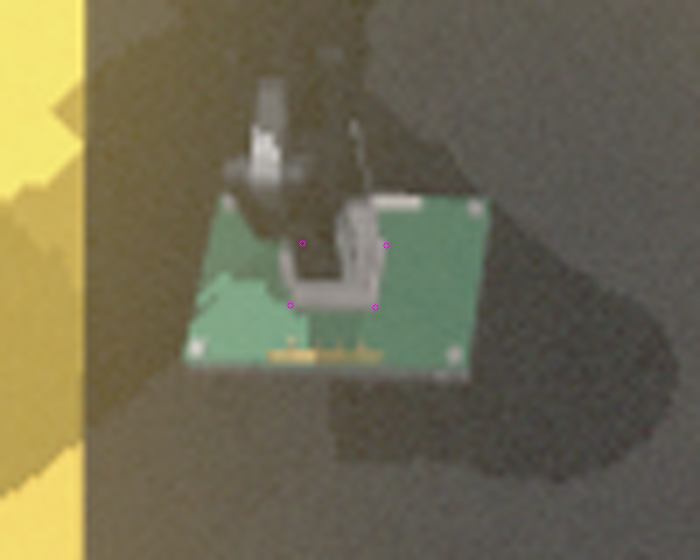

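The view mixes the chip and sink edges. Lowering to about 1 mm above the chip before judging.

Emit:
{"fn": "carry_out", "kwargs": {"rows": [{"angular":[0,0,0],"slide":[0.002,0.0005,0],"gripper":255},{"angular":[0,0,0],"slide":[0.004,0.0005,0],"gripper":255},{"angular":[0,0,0],"slide":[0.006,0.0005,0],"gripper":255},{"angular":[0,0,0],"slide":[0.007,0.0005,0],"gripper":255},{"angular":[0,0,0],"slide":[0.008,0.0005,0],"gripper":255},{"angular":[0,0,0],"slide":[0.008,0.0005,0],"gripper":255},{"angular":[0,0,0],"slide":[0.008,0.0005,0],"gripper":255},{"angular":[0,0,0],"slide":[0.008,0.0005,0],"gripper":255}]}}

```text
time: 27.03
eef_pos: [0.4431, 0.1224, -0.0116]
ee_rot: [0.066, 0.704, -0.066, 0.704]
wrist_force: [1.1, -0.2, -0.4]
gripper_width: 0.321
```

```bash
python3 chipov.py 160 150 260 230 7 s26.png 443.6 120 79.5 30 30;  python3 look.py top 190 250 290 330 7 s26t.png 0.6; python3 go.py 442.5 122.4 -13.5 79.3
```

```text
[ 0.4431  0.1224 -0.0116] [-0.7  0.5 -0.3]
tcp px [[223.3 283.5]
 [209.1 281.6]
 [237.6 285.4]] [ 0.44311983  0.12242294 -0.01158677]
t 27.13 tcp [443.1 122.4 -11.6] yaw 79.3 q6 -2.37 w 0.323 F [-0.1  0.2 -0.7]
 angular [ 0.0001  0.0012 -0.0006] deg 0.0 slide [ 0.0019 -0.0001 -0.0006]
```

View pics/s26.png

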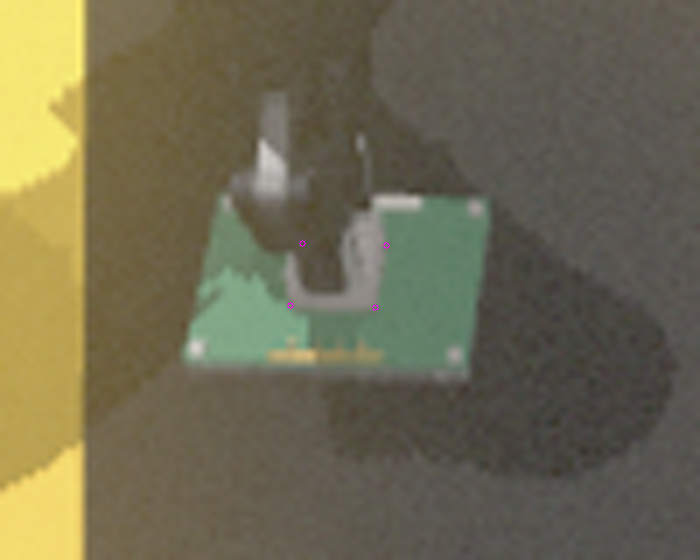

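View pics/s26t.png

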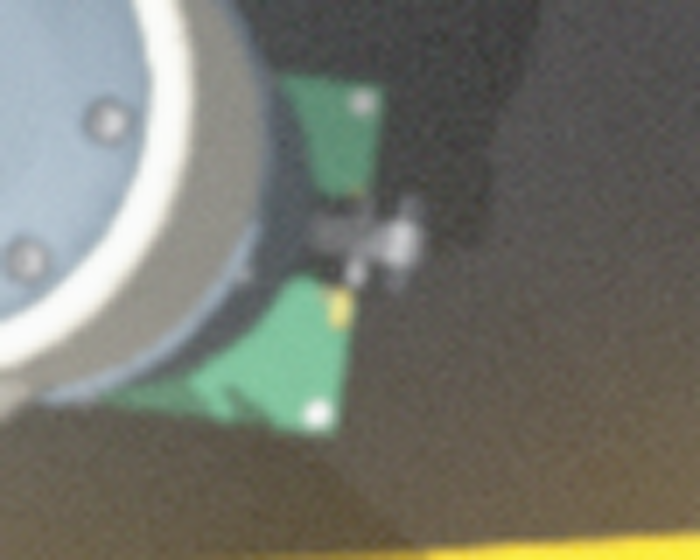

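In the side view the sink's near edge (293..378, 307) coincides with the chip's (290..375, 306). Setting down.

Emit:
{"fn": "carry_out", "kwargs": {"rows": [{"angular":[0,0,0],"slide":[0.0005,0,0],"gripper":255},{"angular":[0,0,0],"slide":[0.001,0,0],"gripper":255},{"angular":[0,0,0],"slide":[0.0015,0,0],"gripper":255},{"angular":[0,0,0],"slide":[0.002,0,0],"gripper":255},{"angular":[0,0,0],"slide":[0.0025,0,0],"gripper":255},{"angular":[0,0,0],"slide":[0.003,0,0],"gripper":255},{"angular":[0,0,0],"slide":[0.003,0,0],"gripper":255},{"angular":[0,0,0],"slide":[0.003,0,0],"gripper":255}]}}

```text
time: 27.8
eef_pos: [0.4432, 0.1224, -0.0137]
ee_rot: [0.066, 0.703, -0.066, 0.705]
wrist_force: [-3.8, 0.4, 10.2]
gripper_width: 0.326
```

Contact at -13.7 with 10 N. Releasing.

Emit:
{"fn": "carry_out", "kwargs": {"rows": [{"angular":[0,0,0],"slide":[-0.0005,0,0],"gripper":150},{"angular":[0,0,0],"slide":[-0.0005,0,0],"gripper":100},{"angular":[0,0,0],"slide":[-0.0005,0,0],"gripper":50},{"angular":[0,0,0],"slide":[-0.0005,0,0],"gripper":0},{"angular":[0,0,0],"slide":[-0.005,0,0],"gripper":0},{"angular":[0,0,0],"slide":[-0.02,0,0],"gripper":0},{"angular":[0,0,0],"slide":[-0.045,0,0],"gripper":0},{"angular":[0,0,0],"slide":[-0.07,0,0],"gripper":0}]}}

```text
time: 28.47
eef_pos: [0.4424, 0.1219, 0.0568]
ee_rot: [0.065, 0.704, -0.066, 0.704]
wrist_force: [2.0, -0.6, -0.0]
gripper_width: 1.0
```

```bash
for y in 125 35; do python3 go.py 615 312.5 45 $y;done; python3 chipov.py 160 150 260 230 7 s27.png 443.6 120 79.5 30 30
```

```text
t 28.47 tcp [442.4 121.9  56.8] yaw 79.3 q6 -2.37 w 1.0 F [ 2.  -0.6 -0. ]
 angular [-7.971e-01 -4.000e-04  1.000e-03] deg 46.0 slide [0.0116 0.2193 0.1344]
t 28.47 tcp [442.4 121.9  56.8] yaw 79.3 q6 -2.37 w 1.0 F [ 2.  -0.6 -0. ]
 angular [7.737e-01 5.000e-04 1.000e-03] deg 44.0 slide [0.0116 0.2193 0.1344]
[0.4461 0.1234 0.0624] [1.4 0.4 5. ]
```

View pics/s27.png

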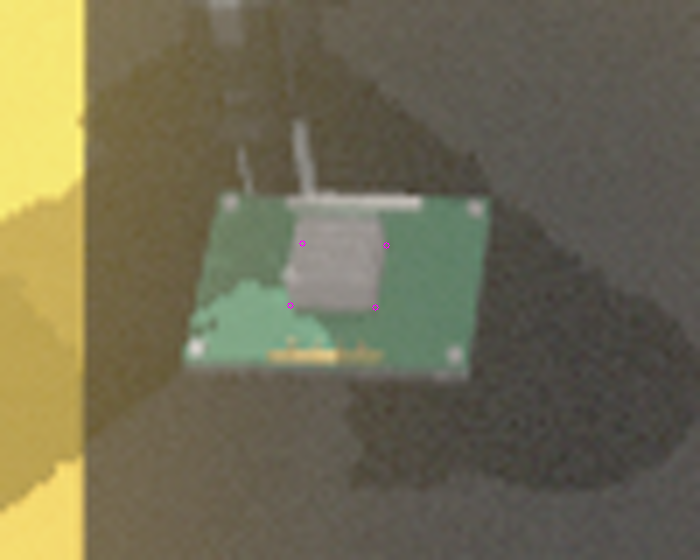

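The small sink is squarely on its chip. For the large sink, I'll check the blue decoy's clearance first.

```bash
python3 - <<'E'
from h import *
d=pickle.load(open("cap0.pkl","rb"))
c=d["top"]; hsv=cv2.cvtColor(c["frame"],cv2.COLOR_RGB2HSV)
m=((hsv[...,0]>105)&(hsv[...,0]<130)&(hsv[...,1]>120)).astype(np.uint8); m[:, :150]=0; m[:150]=0
k=max(cv2.findContours(m,0,1)[0],key=cv2.contourArea)
r=cv2.minAreaRect((ray(c,k[:,0],.02)*1000).astype(np.float32)); print(r, cv2.boxPoints(r))
E
```

```text
((651.9307861328125, 209.6949462890625), (55.817874908447266, 38.5615348815918), 43.73204803466797) [[618.4358  204.33379]
 [645.0929  176.46996]
 [685.4258  215.0561 ]
 [658.7687  242.91994]]
```

There's over 20 mm clearance to the blue block. Moving over the large sink.

Emit:
{"fn": "carry_out", "kwargs": {"rows": [{"angular":[-0.1,0,0],"slide":[0,0.024,0.015],"gripper":0},{"angular":[-0.22,0,0],"slide":[0,0.055,0.034],"gripper":0},{"angular":[-0.34,0,0],"slide":[0,0.09,0.055],"gripper":0},{"angular":[-0.46,0,0],"slide":[0,0.125,0.077],"gripper":0},{"angular":[-0.58,0,0],"slide":[0,0.16,0.098],"gripper":0},{"angular":[-0.7,0,0],"slide":[0.005,0.19,0.116],"gripper":0},{"angular":[-0.78,0,0],"slide":[0.01,0.21,0.129],"gripper":0},{"angular":[-0.797,0,0],"slide":[0.012,0.218,0.133],"gripper":0}]}}

```text
time: 29.18
eef_pos: [0.6182, 0.3151, 0.0501]
ee_rot: [-0.215, 0.671, 0.214, 0.677]
wrist_force: [-1.1, -1.1, -0.3]
gripper_width: 1.0
```

```bash
python3 look.py side 220 70 330 160 6 s28.png 0.6 1; python3 look.py top 80 150 200 240 6 s28t.png 0.6 1; python3 go.py 615 312.5 -27 125
```

```text
tcp px [[266.3 120.3]
 [258.9 115.3]
 [273.8 125.4]] [0.61783233 0.31509766 0.04979344]
tcp px [[122.6 200.7]
 [110.4 209.7]
 [134.8 191.8]] [0.61694514 0.31383086 0.05051107]
t 29.28 tcp [616.9 313.8  50.5] yaw 125.1 q6 -1.66 w 0.995 F [ 0.4 -0.   0.2]
 angular [0.001  0.0064 0.0031] deg 0.0 slide [ 0.0775  0.0003 -0.0029]
```

View pics/s28.png

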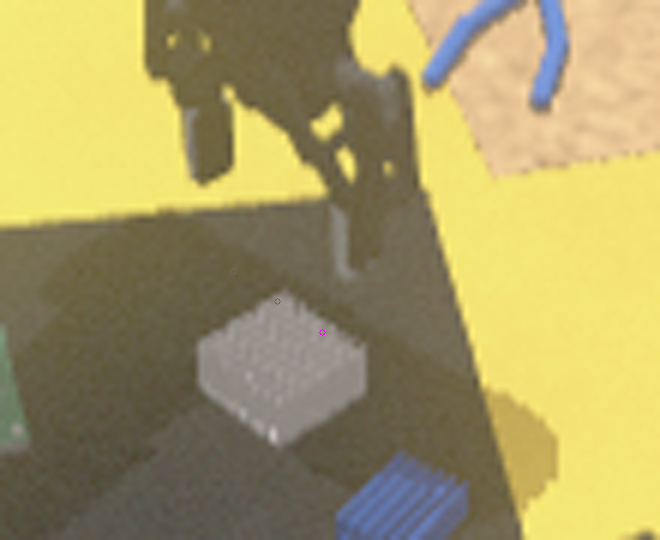

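View pics/s28t.png

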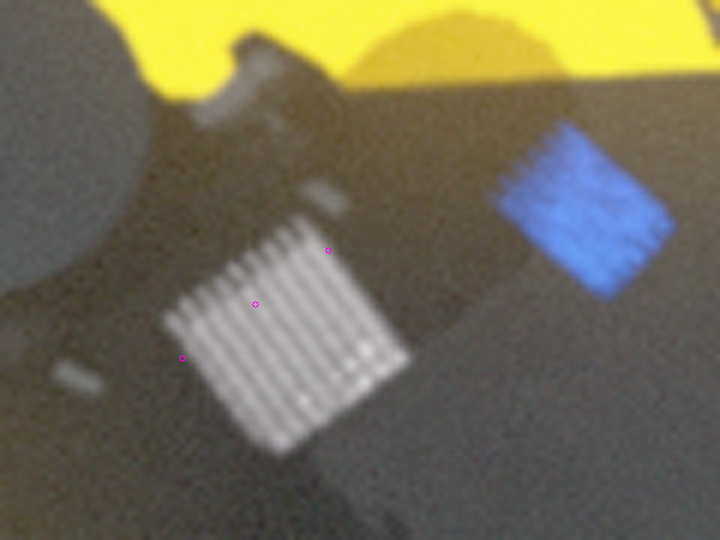

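Both views are clear: the fingers straddle the sink and are perpendicular to its fins. Descending.

Emit:
{"fn": "carry_out", "kwargs": {"rows": [{"angular":[0,0.006,0.003],"slide":[0,0,-0.003],"gripper":0},{"angular":[0,0.006,0.003],"slide":[0.015,0,-0.003],"gripper":0},{"angular":[0,0.006,0.003],"slide":[0.035,0,-0.003],"gripper":0},{"angular":[0,0.006,0.003],"slide":[0.053,0,-0.003],"gripper":0},{"angular":[0,0.006,0.003],"slide":[0.066,0,-0.003],"gripper":0},{"angular":[0,0.006,0.003],"slide":[0.074,0,-0.003],"gripper":0},{"angular":[0,0.006,0.003],"slide":[0.077,0,-0.003],"gripper":0},{"angular":[0,0.006,0.003],"slide":[0.077,0,-0.003],"gripper":0}]}}

```text
time: 29.95
eef_pos: [0.6146, 0.3115, -0.0263]
ee_rot: [-0.213, 0.674, 0.213, 0.674]
wrist_force: [-1.2, -0.8, 0.6]
gripper_width: 0.997
```

```bash
python3 look.py side 220 70 330 160 6 s29.png 0.6 1; python3 look.py top 80 150 200 240 6 s29t.png 0.6 1; python3 go.py 615 312.5 -27 125
```

```text
tcp px [[266.1 141.7]
 [259.1 136.7]
 [273.2 146.8]] [ 0.61525082  0.31195647 -0.02549034]
tcp px [[134.5 208.9]
 [123.1 217.3]
 [145.8 200.5]] [ 0.61559683  0.31230141 -0.02509112]
t 30.05 tcp [615.6 312.3 -25.1] yaw 125.0 q6 -1.65 w 1.003 F [ 0.4 -0.3  0.5]
 angular [0.0007 0.0023 0.0003] deg 0.0 slide [ 0.0019  0.0005 -0.0004]
```

View pics/s29.png

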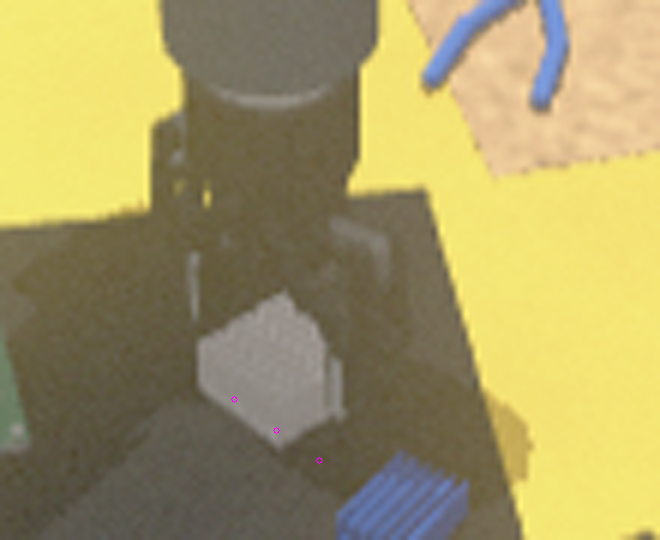

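View pics/s29t.png

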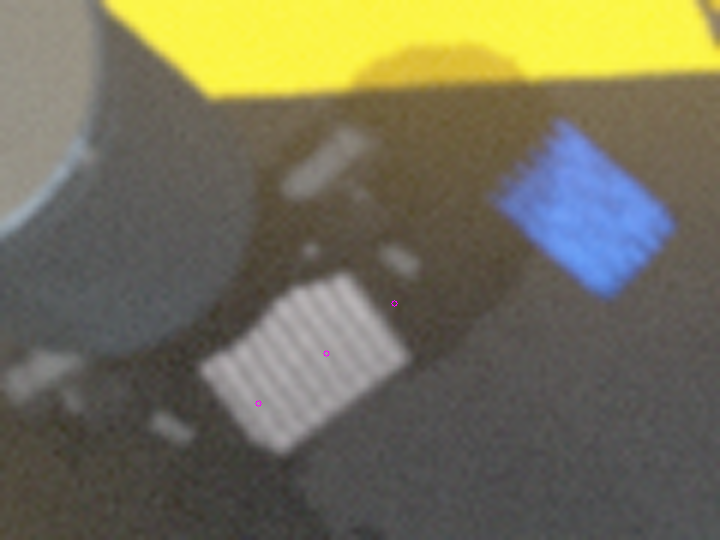

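The pads sit on either side of the sink, and their midpoint (286,344) is at the sink centre (289,335) in the top crop. Closing.

Emit:
{"fn": "carry_out", "kwargs": {"rows": [{"angular":[0,0,0],"slide":[0.001,0,0],"gripper":30},{"angular":[0,0,0],"slide":[0.001,0,0],"gripper":60},{"angular":[0,0,0],"slide":[0.001,0,0],"gripper":80},{"angular":[0,0,0],"slide":[0.001,0,0],"gripper":100},{"angular":[0,0,0],"slide":[0.001,0,0],"gripper":120},{"angular":[0,0,0],"slide":[0.001,0,0],"gripper":140},{"angular":[0,0,0],"slide":[0.001,0,0],"gripper":160},{"angular":[0,0,0],"slide":[0.001,0,0],"gripper":160}], "grip_force": 80}}

```text
time: 30.72
eef_pos: [0.6161, 0.3128, -0.0248]
ee_rot: [-0.213, 0.673, 0.213, 0.676]
wrist_force: [-1.6, -0.5, 5.8]
gripper_width: 0.63
```

Emit:
{"fn": "carry_out", "kwargs": {"rows": [{"angular":[0,0,0],"slide":[0,0,0],"gripper":255},{"angular":[0,0,0],"slide":[0,0,0],"gripper":255},{"angular":[0,0,0],"slide":[0,0,0],"gripper":255},{"angular":[0,0,0],"slide":[-0.003,0,0],"gripper":255},{"angular":[0,0,0],"slide":[-0.006,0,0],"gripper":255},{"angular":[0,0,0],"slide":[-0.01,0,0],"gripper":255},{"angular":[0,0,0],"slide":[-0.01,0,0],"gripper":255},{"angular":[0,0,0],"slide":[-0.01,0,0],"gripper":255}]}}

```text
time: 31.38
eef_pos: [0.6163, 0.3129, -0.0146]
ee_rot: [-0.213, 0.673, 0.213, 0.676]
wrist_force: [-0.7, 0.1, -2.2]
gripper_width: 0.629
```

```bash
python3 look.py side 220 70 330 160 6 s30.png 0.6 1; python3 go.py 459.2 -333.3 55 157;python3 go.py 459.2 -333.3 55 67
```

```text
tcp px [[266.2 138.7]
 [259.2 133.7]
 [273.4 143.8]] [ 0.616077    0.31275018 -0.01486854]
t 31.43 tcp [616.1 312.8 -14.9] yaw 125.1 q6 -1.65 w 0.634 F [-0.3 -0.3 -2.3]
 angular [-0.5576  0.0039  0.0015] deg 32.0 slide [-0.0718 -0.4388 -0.4992]
t 31.43 tcp [616.1 312.8 -14.9] yaw 125.1 q6 -1.65 w 0.634 F [-0.3 -0.3 -2.3]
 angular [ 1.0132  0.0039 -0.0018] deg 58.0 slide [-0.0718 -0.4388 -0.4992]
```

View pics/s30.png

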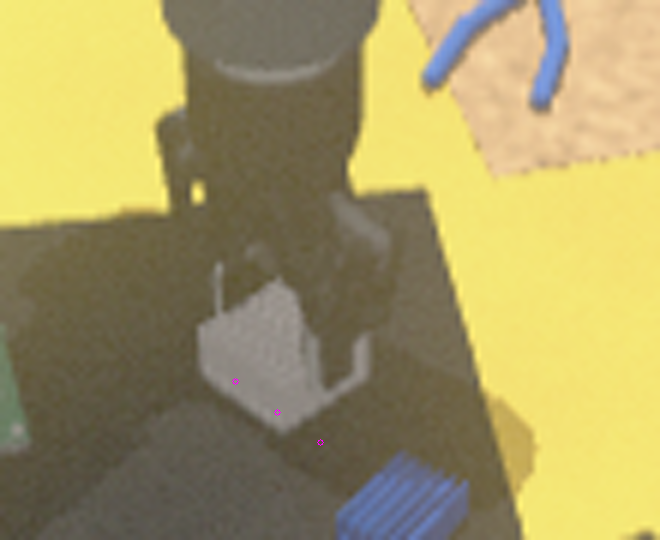

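Held: width 0.63 and its weight shows on the wrist force. Carrying it to the large chip.

Emit:
{"fn": "carry_out", "kwargs": {"rows": [{"angular":[0,0,0],"slide":[-0.02,0,0],"gripper":255},{"angular":[0,0,0],"slide":[-0.05,-0.007,-0.008],"gripper":255},{"angular":[-0.03,0,0],"slide":[-0.072,-0.023,-0.026],"gripper":255},{"angular":[-0.08,0,0],"slide":[-0.072,-0.046,-0.052],"gripper":255},{"angular":[-0.13,0,0],"slide":[-0.072,-0.07,-0.08],"gripper":255},{"angular":[-0.18,0,0],"slide":[-0.072,-0.094,-0.107],"gripper":255},{"angular":[-0.23,0,0],"slide":[-0.072,-0.118,-0.134],"gripper":255},{"angular":[-0.28,0,0],"slide":[-0.072,-0.142,-0.161],"gripper":255}]}}

```text
time: 32.1
eef_pos: [0.5647, 0.1023, 0.0565]
ee_rot: [-0.306, 0.636, 0.306, 0.639]
wrist_force: [0.6, -0.2, -1.4]
gripper_width: 0.632
```

```bash
python3 go.py 459.2 -333.3 55 157
```

```text
t 32.1 tcp [564.7 102.3  56.5] yaw 141.3 q6 -1.13 w 0.632 F [ 0.6 -0.2 -1.4]
 angular [-0.2748  0.0037  0.0019] deg 16.0 slide [ 2.000e-04 -1.903e-01 -4.058e-01]
```

Emit:
{"fn": "carry_out", "kwargs": {"rows": [{"angular":[-0.03,0,0],"slide":[0,-0.016,-0.034],"gripper":255},{"angular":[-0.06,0,0],"slide":[0,-0.032,-0.068],"gripper":255},{"angular":[-0.09,0,0],"slide":[0,-0.048,-0.102],"gripper":255},{"angular":[-0.12,0,0],"slide":[0,-0.064,-0.136],"gripper":255},{"angular":[-0.15,0,0],"slide":[0,-0.08,-0.17],"gripper":255},{"angular":[-0.18,0,0],"slide":[0,-0.096,-0.205],"gripper":255},{"angular":[-0.21,0,0],"slide":[0,-0.112,-0.239],"gripper":255},{"angular":[-0.24,0,0],"slide":[0,-0.128,-0.272],"gripper":255}]}}

```text
time: 32.77
eef_pos: [0.4934, -0.1916, 0.0558]
ee_rot: [-0.381, 0.595, 0.38, 0.598]
wrist_force: [0.2, 0.5, -2.1]
gripper_width: 0.633
```

```bash
python3 go.py 459.2 -333.3 55 157
```

```text
t 32.77 tcp [ 493.4 -191.6   55.8] yaw 155.1 q6 -0.36 w 0.633 F [ 0.2  0.5 -2.1]
 angular [-0.0332  0.0035  0.0026] deg 2.0 slide [ 0.0004 -0.0286 -0.1429]
```

Emit:
{"fn": "carry_out", "kwargs": {"rows": [{"angular":[-0.03,0.003,0.003],"slide":[0,-0.006,-0.032],"gripper":255},{"angular":[-0.033,0.003,0.003],"slide":[0,-0.013,-0.064],"gripper":255},{"angular":[-0.033,0.003,0.003],"slide":[0,-0.019,-0.095],"gripper":255},{"angular":[-0.033,0.003,0.003],"slide":[0,-0.024,-0.12],"gripper":255},{"angular":[-0.033,0.003,0.003],"slide":[0,-0.027,-0.136],"gripper":255},{"angular":[-0.033,0.003,0.003],"slide":[0.004,-0.0285,-0.143],"gripper":255},{"angular":[-0.033,0.003,0.003],"slide":[0.012,-0.0285,-0.143],"gripper":255},{"angular":[-0.033,0.003,0.003],"slide":[0.02,-0.0285,-0.143],"gripper":255}]}}

```text
time: 33.43
eef_pos: [0.4591, -0.3328, 0.0345]
ee_rot: [-0.39, 0.59, 0.39, 0.59]
wrist_force: [-0.7, 1.0, -1.5]
gripper_width: 0.636
```

```bash
python3 chipov.py 170 310 290 410 6 s31.png 460.2 -334.4 67 56 56; python3 go.py 459.2 -333.3 -9 157
```

```text
[ 0.458  -0.3316  0.0324] [-0.5  1.2 -3.2]
t 33.48 tcp [ 458.  -331.6   32.4] yaw 157.0 q6 -0.05 w 0.635 F [-0.5  1.2 -3.2]
 angular [-0.0005  0.0017 -0.0041] deg 0.0 slide [ 0.0414 -0.002  -0.0012]
```

View pics/s31.png

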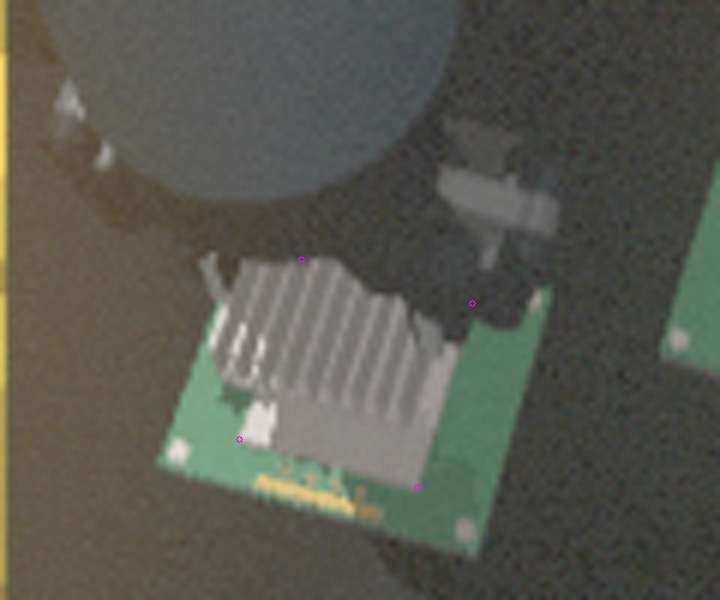

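Emit:
{"fn": "carry_out", "kwargs": {"rows": [{"angular":[0,0.002,-0.004],"slide":[0.006,-0.001,-0.001],"gripper":255},{"angular":[0,0.002,-0.004],"slide":[0.014,-0.002,-0.001],"gripper":255},{"angular":[0,0.002,-0.004],"slide":[0.022,-0.002,-0.001],"gripper":255},{"angular":[0,0.002,-0.004],"slide":[0.03,-0.002,-0.001],"gripper":255},{"angular":[0,0.002,-0.004],"slide":[0.036,-0.002,-0.001],"gripper":255},{"angular":[0,0.002,-0.004],"slide":[0.039,-0.002,-0.001],"gripper":255},{"angular":[0,0.002,-0.004],"slide":[0.041,-0.002,-0.001],"gripper":255},{"angular":[0,0.002,-0.004],"slide":[0.041,-0.002,-0.001],"gripper":255}]}}

```text
time: 34.15
eef_pos: [0.4592, -0.3331, -0.009]
ee_rot: [-0.39, 0.59, 0.39, 0.59]
wrist_force: [-0.3, -0.4, -1.7]
gripper_width: 0.631
```

```bash
python3 chipov.py 170 310 290 410 6 s32.png 460.2 -334.4 67 56 56; python3 go.py 459.2 -333.3 -12.8 157
```

```text
[ 0.4594 -0.3332 -0.0085] [ 0.1 -0.5 -1.4]
t 34.2 tcp [ 459.4 -333.2   -8.5] yaw 157.0 q6 -0.05 w 0.632 F [ 0.1 -0.5 -1.4]
 angular [-0.0005 -0.0004  0.    ] deg 0.0 slide [ 0.0043  0.0002 -0.0001]
```

View pics/s32.png

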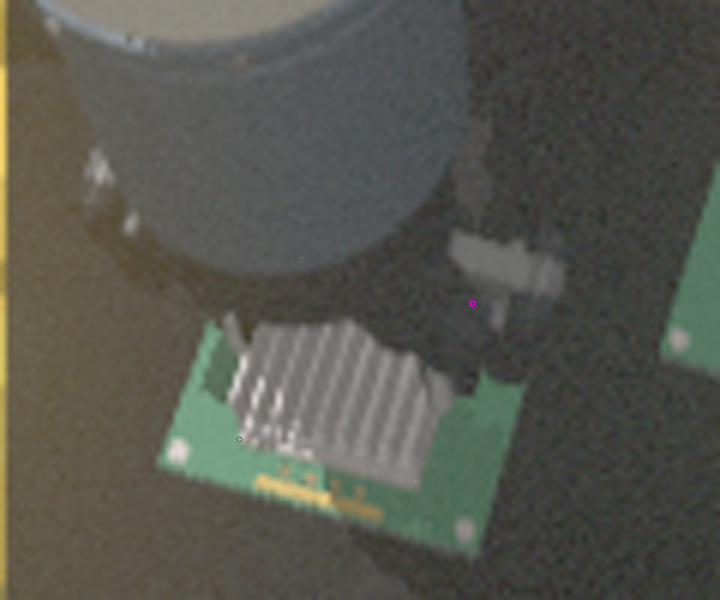

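The sink's near edge (245,438)-(420,485) lies on the chip's near corners (239,439)/(417,488). Setting down.

Emit:
{"fn": "carry_out", "kwargs": {"rows": [{"angular":[0,0,0],"slide":[0.001,0,0],"gripper":255},{"angular":[0,0,0],"slide":[0.002,0,0],"gripper":255},{"angular":[0,0,0],"slide":[0.003,0,0],"gripper":255},{"angular":[0,0,0],"slide":[0.0035,0,0],"gripper":255},{"angular":[0,0,0],"slide":[0.004,0,0],"gripper":255},{"angular":[0,0,0],"slide":[0.0045,0,0],"gripper":255},{"angular":[0,0,0],"slide":[0.005,0,0],"gripper":255},{"angular":[0,0,0],"slide":[0.005,0,0],"gripper":255}]}}

```text
time: 34.87
eef_pos: [0.4594, -0.3334, -0.0129]
ee_rot: [-0.39, 0.59, 0.39, 0.59]
wrist_force: [-1.4, 1.6, 5.0]
gripper_width: 0.638
```

Contact (+5 N at -12.9, as predicted). Releasing, then rising.

Emit:
{"fn": "carry_out", "kwargs": {"rows": [{"angular":[0,0,0],"slide":[0,0,0],"gripper":80},{"angular":[0,0,0],"slide":[0,0,0],"gripper":50},{"angular":[0,0,0],"slide":[0,0,0],"gripper":20},{"angular":[0,0,0],"slide":[0,0,0],"gripper":0},{"angular":[0,0,0],"slide":[0,0,0],"gripper":0},{"angular":[0,0,0],"slide":[-0.01,0,0],"gripper":0},{"angular":[0,0,0],"slide":[-0.03,0,0],"gripper":0},{"angular":[0,0,0],"slide":[-0.06,0,0],"gripper":0}]}}

```text
time: 35.53
eef_pos: [0.4576, -0.3324, 0.046]
ee_rot: [-0.389, 0.591, 0.392, 0.589]
wrist_force: [0.6, -0.2, -0.5]
gripper_width: 1.003
```

Emit:
{"fn": "carry_out", "kwargs": {"rows": [{"angular":[0,0,0],"slide":[-0.04,0,0],"gripper":0},{"angular":[0,0,0],"slide":[-0.08,0,0],"gripper":0},{"angular":[0,0,0],"slide":[-0.12,0,0],"gripper":0},{"angular":[0,0,0],"slide":[-0.15,0,0],"gripper":0},{"angular":[0,0,0],"slide":[-0.15,0,0],"gripper":0},{"angular":[0,0,0],"slide":[-0.15,0,0],"gripper":0},{"angular":[0,0,0],"slide":[-0.15,0,0],"gripper":0},{"angular":[0,0,0],"slide":[-0.15,0,0],"gripper":0}]}}

```text
time: 36.2
eef_pos: [0.4576, -0.3322, 0.195]
ee_rot: [-0.388, 0.591, 0.392, 0.588]
wrist_force: [0.5, -0.9, -0.3]
gripper_width: 1.0
```

```bash
python3 go.py 158 -527 196 106.7; python3 look.py side 0 0 560 420 1 s33.png 1; python3 look.py top 0 0 560 420 1 s33t.png 1
```

```text
t 36.2 tcp [ 457.6 -332.2  195. ] yaw 157.0 q6 -0.05 w 1.0 F [ 0.5 -0.9 -0.3]
 angular [ 0.8773 -0.0033 -0.0069] deg 50.0 slide [ 0.0004  0.1995 -0.2965]
tcp px [[216.5 329.3]
 [197.6 324.6]
 [235.6 334.1]] [ 0.45757675 -0.3322855   0.19481199]
tcp px [[479.2 252.8]
 [474.5 269.7]
 [483.7 236.2]] [ 0.45764708 -0.33232571  0.19484097]
```

View pics/s33.png

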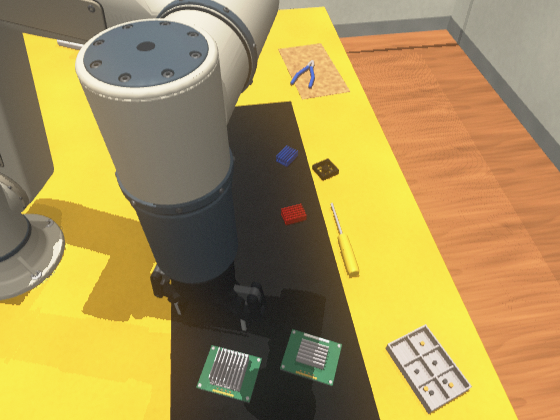

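View pics/s33t.png

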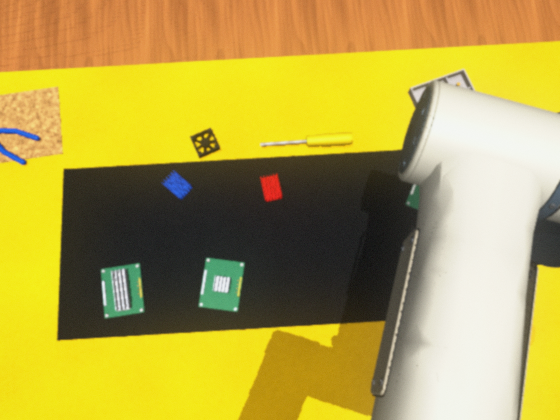

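Looks right. Moving the arm back to near its start pose, so both views are clear for the final measurement.

Emit:
{"fn": "carry_out", "kwargs": {"rows": [{"angular":[0.1,0,0],"slide":[0,0.022,-0.033],"gripper":0},{"angular":[0.2,0,0],"slide":[0,0.044,-0.066],"gripper":0},{"angular":[0.3,0,0],"slide":[0,0.067,-0.1],"gripper":0},{"angular":[0.4,0,0],"slide":[0,0.09,-0.134],"gripper":0},{"angular":[0.5,0,0],"slide":[0,0.112,-0.167],"gripper":0},{"angular":[0.6,0,0],"slide":[0,0.134,-0.2],"gripper":0},{"angular":[0.7,0,0],"slide":[0,0.157,-0.233],"gripper":0},{"angular":[0.8,0,0],"slide":[0,0.18,-0.266],"gripper":0}]}}

```text
time: 36.97
eef_pos: [0.1859, -0.5071, 0.1956]
ee_rot: [-0.126, 0.698, 0.13, 0.693]
wrist_force: [1.5, -1.2, 0.6]
gripper_width: 1.0
```

```bash
python3 go.py 158 -527 196 106.7
```

```text
t 36.97 tcp [ 185.9 -507.1  195.6] yaw 110.9 q6 -0.28 w 1.0 F [ 1.5 -1.2  0.6]
 angular [ 0.0726 -0.0063 -0.0062] deg 4.0 slide [-0.0002 -0.0087 -0.0332]
```

Emit:
{"fn": "carry_out", "kwargs": {"rows": [{"angular":[0.07,0,0],"slide":[0,-0.009,-0.033],"gripper":0},{"angular":[0.07,0,0],"slide":[0,-0.009,-0.033],"gripper":0},{"angular":[0.07,0,0],"slide":[0,-0.009,-0.033],"gripper":0},{"angular":[0.07,0,0],"slide":[0,-0.009,-0.033],"gripper":0},{"angular":[0.07,0,0],"slide":[0,-0.009,-0.033],"gripper":0},{"angular":[0.07,0,0],"slide":[0,-0.009,-0.033],"gripper":0},{"angular":[0.07,0,0],"slide":[0,-0.009,-0.033],"gripper":0},{"angular":[0.07,0,0],"slide":[0,-0.009,-0.033],"gripper":0}]}}

```text
time: 37.63
eef_pos: [0.159, -0.5269, 0.1959]
ee_rot: [-0.102, 0.702, 0.106, 0.697]
wrist_force: [-0.4, -0.5, 0.7]
gripper_width: 0.999
```

```bash
cat > fin.py <<'E'
from station import *
from h import *
d0=pickle.load(open("cap0.pkl","rb")); C={n:capture(n) for n in("top","side")}
pickle.dump(C,open("capF.pkl","wb"))
# sink rect at its top height vs chip (same view), and fan/driver centroid vs start
T={"L":((443,263),(230,372),.040,(.4592,-.3333)),"M":((431,190),(311,355),.032,0),"S":((221,284),(208,189),.027,0),"Long":((123,290),(205,135),.027,0)}
P=[]
for k,(t,s,z,_) in T.items():
    for n,sd in(("top",t),("side",s)):
        c=C[n]; hsv=cv2.cvtColor(c["frame"],cv2.COLOR_RGB2HSV)
        m=((hsv[...,1]<60)&(hsv[...,2]>60)).astype(np.uint8); roi=np.zeros_like(m); cv2.circle(roi,sd,30,1,-1); m&=roi
        m=cv2.morphologyEx(cv2.morphologyEx(m,cv2.MORPH_CLOSE,np.ones((3,3))),cv2.MORPH_OPEN,np.ones((7,7)))
        cn=max(cv2.findContours(m,0,1)[0],key=cv2.contourArea)
        r=cv2.minAreaRect((ray(c,cn[:,0],z)*1000).astype(np.float32)); print(k,n,np.round(r[0],1),np.round(r[1],1),round(r[2],1))
for n,boxes in(("top",{"fan":(185,120,225,165),"drv":(255,125,360,155)}),("side",{"fan":(305,150,345,185),"drv":(322,195,365,280)})):
    for k,(a,b,cc,e) in boxes.items():
        df=np.abs(C[n]["frame"][b:e,a:cc].astype(int)-d0[n]["frame"][b:e,a:cc]).mean(); print(n,k,"mean diff",df.round(1))
a=C["side"]["frame"][310:410,180:350]; b=C["top"]["frame"][150:310,400:490]
cv2.imwrite("pics/f1.png",cv2.resize(a,None,fx=4,fy=4,interpolation=cv2.INTER_CUBIC)[:,:,::-1])
cv2.imwrite("pics/f2.png",cv2.resize(b,None,fx=3.7,fy=3.7,interpolation=cv2.INTER_CUBIC)[:,:,::-1])
cv2.imwrite("pics/f3.png",cv2.resize(C["top"]["frame"][240:340,80:260],None,fx=4,fy=4,interpolation=cv2.INTER_CUBIC)[:,:,::-1])
E
python3 fin.py
```

```text
L top [ 461.4 -320.7] [76.6 62.3] 67.8
L side [ 461.6 -338.3] [66.4 60.8] 67.1
M top [ 610.1 -322.9] [41.3 58.8] 65.8
M side [ 614.1 -332.6] [45.1 52.6] 63.1
S top [440.1 122.5] [32.2 31.7] 86.8
S side [444.4 118.1] [59.1 31.9] 86.7
Long top [440.4 323.5] [82.7 31.8] 6.9
Long side [444.9 316.4] [56.8 77.6] 88.7
top fan mean diff 1.7
top drv mean diff 1.4
side fan mean diff 2.2
side drv mean diff 2.2
```

View pics/f1.png

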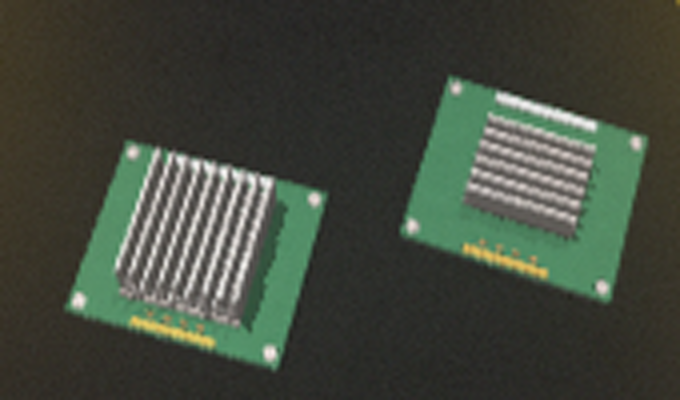

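View pics/f2.png

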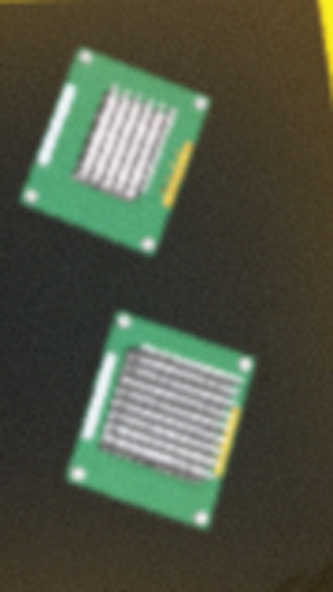

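View pics/f3.png

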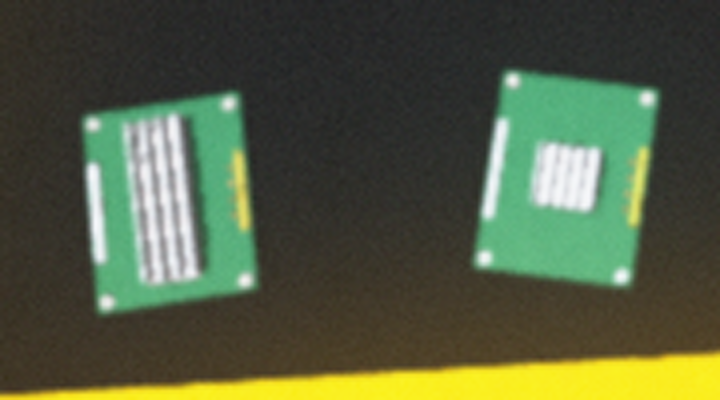

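All four look centred, but the small sink's measured yaw (86.8°) disagrees with the chip (79°). I'll measure that at subpixel level.

```bash
python3 - <<'E'
from h import *
C=pickle.load(open("capF.pkl","rb")); d0=pickle.load(open("cap0.pkl","rb"))
out=[]
for lab,src,z in(("chip0",d0,.012),("sinkF",C,.027)):
  for n,sd in(("top",(221,284)),("side",(208,189))):
    c=src[n]; f=c["frame"]; u,v=sd; r=17; a=cv2.resize(f[v-r:v+r,u-r:u+r],None,fx=8,fy=8,interpolation=cv2.INTER_CUBIC)
    hsv=cv2.cvtColor(a,cv2.COLOR_RGB2HSV); s=cv2.GaussianBlur(hsv[...,1],(9,9),0)
    for th in (60,80,100):
        m=((s<th)).astype(np.uint8); m=cv2.morphologyEx(m,cv2.MORPH_CLOSE,np.ones((9,9))); m=cv2.morphologyEx(m,cv2.MORPH_OPEN,np.ones((25,25)))
        cn=min(cv2.findContours(m,0,1)[0],key=lambda k:np.hypot(*(np.array(cv2.minAreaRect(k)[0])-r*8)))
        px=(cn[:,0]+.5)/8-.5+[u-r,v-r]; q=cv2.minAreaRect((ray(c,px,z)*1000).astype(np.float32)); print(lab,n,th,np.round(q[0],1),np.round(q[1],1),round(q[2],1))
    out.append(a)
cv2.imwrite("pics/sm.png",np.hstack([o[:,:,::-1] for o in out])[:, :1100]); print(np.hstack(out).shape)
cv2.imwrite("pics/sm.png",cv2.resize(np.hstack([out[2],out[3]]),None,fx=1.4,fy=1.4)[:,:,::-1])
E
```

```text
chip0 top 60 [441.2 124.1] [33.4 32.7] 79.9
chip0 top 80 [441.2 124.2] [34.5 34. ] 79.8
chip0 top 100 [441.1 124.2] [35.8 35.5] 79.9
chip0 side 60 [443.7 121.1] [35.1 32.8] 81.3
chip0 side 80 [443.8 121.3] [37.2 34.5] 81.3
chip0 side 100 [441.3 123.4] [120.7  87.2] 85.8
sinkF top 60 [440.5 122.2] [33.8 32.3] 79.6
sinkF top 80 [440.5 122.3] [35.2 33.6] 79.5
sinkF top 100 [440.5 122.4] [36.7 35.1] 79.4
sinkF side 60 [448.1 119.8] [64.2 41.3] 85.9
sinkF side 80 [454.6 124.8] [77.6 61.3] 81.3
sinkF side 100 [443. 109.] [117.4  84.7] 85.8
(272, 1088, 3)
```

View pics/sm.png

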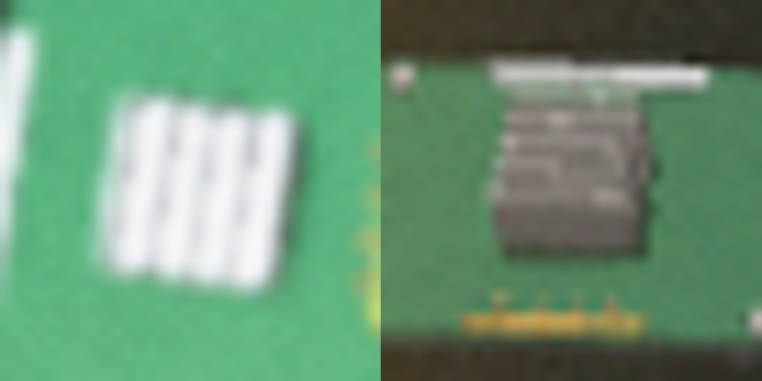

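Measured this way, the small sink's yaw is 79.5° against the chip's 79.9°, with centres ~1–2 mm apart; the earlier 86.8° came from the coarse pixel mask. Everything is released, the arm is clear, and the fan and screwdriver haven't moved. Handing in.

```bash
python3 -c "
from station import *
print(get_state()['time']); print(job_done())"
```

```text
37.7333
the job is handed in; nothing more can be done
None
```

All four heat sinks are on the chips of their own footprint, fins up and released, and the job was handed in at 37.7 s of the 106 s allowed. `job_done()` gives no verdict, so what follows rests on my own checks.

- **Placing:** each sink was set down with a light contact of about 3–10 N, at the height I predicted, then let go. The arm went back near its start pose, touching nothing.
- **Position:** in the final pictures the sinks look centred, about 1–3 mm off after allowing for the visible side faces. Measured yaw was within about 2–3° of the chips.
- **Bystanders:** the fan and screwdriver areas look unchanged from the first pictures.

Three checks failed or disagreed:
- **Finger height:** the real fingertips sat about 30 mm above the reported tool point. The first three closings on the long sink therefore passed over it without touching. I found the working depth by stepping down, then used cameras and contact force for every placing.
- **Camera offset:** the two cameras differed by about (+2, −3) mm, so I used the mean of both.
- **Small sink yaw:** one coarse measurement gave 86.8°. A finer one from the top view gave 79.5° against the chip's 79.9°. The side view's finer measurement of the placed sink was not usable.

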